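# Slide the camera carriage onto the copying rail and clamp it at the stop

### The arm

A 6-joint arm with a two-finger parallel gripper is mounted at the origin on the work surface. World frame = base frame: x ahead of the robot, y to its left, z up, the work surface at z = 0. Lengths are in mm, angles in degrees, forces in N, time in s.
With the tool pointing down it reaches from about 350 to 850 mm from the base axis. Payload 8.1 kg.
Tool frame: the origin (TCP) lies between the finger pads; the fingertips stand 22 mm ahead of it and the grasp point (between the pads) lies 3 mm ahead of it; z points along the fingers, y is the line along which they close (so a half turn about z gives the same grasp; the last joint's range is limited). The gripper opens to 85 mm and grips with 20 to 120 N. Pads are 22 mm wide; open, the fingers measure 114 mm over their backs; the gripper's body (76 mm by 85 mm) begins 54 mm behind the grasp point. The pads swing forward as they close: fully open they stand 13 mm farther back than shut.
Start: joints at [-78.575, 7.471, 85.268, -0, 87.261, -4.893], TCP at [168.6, -575.83, 253.292] pointing down, gripper open.
Joint ranges: [-169.43, 169.43], [-51.17, 129.36], [1.28, 143.12], [-76.62, 256.62], [0, 156.53], [-152.29, 152.29]. Speed limits (degrees/s): [136.94, 136.94, 159.86, 180, 180, 180].

### API

Orientations are given as [roll, pitch, yaw] about the fixed x, y, z axes, in that order (R = Rz(yaw) Ry(pitch) Rx(roll)).
In Python, from bench import r, vision gives the robot as it stands.
- The arm moves only by the tool step_arm, never from a script. Its argument "targets" is a list that holds one entry, the list of rows, each a list of 6 numbers: the shift along the world's x, y, z in mm, then the turn, a rotation vector about the world's x, y, z in rad. In form: [[[x, y, z, rx, ry, rz], ...]]. A call has 1 to 12 rows; each row is the pose to reach, as a shift and turn from the pose commanded when the call began; what a row does not reach only later rows make up. A row lasts 1/12 s, in which the tool goes at most 41.7 mm and 7.16 degrees, less where a joint would pass 70% of its speed; a pose out of reach is approached as far as the arm can. A call with a gripper value outside its range is refused whole. "fingers" is the gripper's target within -1 to 1 (shut at 1, half-way at 0, fully open at -1), set as the call begins (left out, the last holds). The fingers move at their own pace and stop on an object; "newtons" is the grip in N (left out, the last holds). Time passes only in rows, so rows that repeat a pose let the fingers close. It gives the time, the measured TCP pose, the force, the opening and the grip force at its end, in the units of the state.
- r.sense(): the state, without advancing time (a new reading comes with each control period).
- vision.snapshot(name): name is "side" or "top"; returns a dict with "img" (480x640x3 uint8, blue, green, red), "mtx" (3x3 intrinsics, pixels), "D" ([k1, k2, p1, p2, k3] as OpenCV has them; the pictures are not rectified), "eye" and "attitude" of the camera in the world. Camera axes: x right, y up, looking along -z (the intrinsics and any distortion apply to the point x, -y, -z); pixel columns grow to the right and rows downward; lengths in mm; the calibration is good to about 2 mm. A picture is of the moment at which its call begins. There is no depth.
- r.hand_in(): hands the job in; it is judged then, once.
The state is a dict: "time": time; "joint_pos": joint angles; "qd": joint speeds; "joint_efforts": joint torques, N m; "tool_pos": TCP position; "tcp_rot": TCP orientation; "ft_force": force on the tool from outside, world axes, zero at the start; "wrist_torque": the same for the moment, N m; "finger_gap": finger opening in mm; "grip_force": force on a finger pad.
Only numpy, scipy, OpenCV 4.12 (cv2) and the standard library are available. Lean on these libraries where they do the work, as an engineer would, in place of code of your own. Each camera call takes 0.05 s, during which the arm holds its last target. There are 200 camera calls.

### The job

Set up the negative-copying rail: pick up the small camera on its carriage, slide the carriage onto the dovetail rail from the rail's open, bevelled end (lens towards the light panel), and run it gently along until it is right up against the steel stop. Then turn the ball-ended arm of the side clamp knob down until the clamp is firmly tight, without forcing it, and let go. Do not jam or bang the carriage, and leave the negative holder and the things lying around alone.

Things in the scene. Friction and masses are not known exactly. Their poses are not given: they have to be found in the camera images.
- rail: copying rail fixed on the bench. Black baseboard 80 x 316 x 12 mm, 26 mm wide web, and on it an aluminium dovetail head 320 mm long (y -160 to 160): flat top 50 mm wide at z = 54, 2 mm high edges, then 45 degree undercut flanks in to 32 mm wide at z = 43. Origin on the bench under its middle; y runs along the rail to the open end, z up
- negative_holder: upright grey light panel with a brown glass negative across the rail's closed end, 150 mm wide, z up to 162 mm, y -161 to -136 mm in the rail frame (its origin and axes are the rail's). Not to be touched
- stop: steel stop collar fixed astride the rail, 60 mm wide (x), 14 mm thick, z up to 68 mm. Origin at bench height under its contact face; y points along the rail to the open end. The face that the carriage meets is the plane y = 0, from z = 54 to 64 mm
- stop_face (a point): centre of the stop's contact face, 60 mm over the bench
- carriage: loose camera carriage, 0.5 to 0.7 kg. Aluminium plate 76 (x) x 60 (y -30 to 30) mm, z 24 to 36, side cheeks down to z = 0 at x = 31 to 38 and -31 to -38, with undercut dovetail lips inside, z 0 to 22. Black camera on top. Origin under its middle at the underside. Lens looks to -y, x lies across the rail, z up. Seated: origin 30 mm over the bench, x within 4 mm of the rail's, axes parallel
- camera_grip (a point): centre of the black camera body, (0, 6, 56) mm in the carriage frame, axes as the carriage's. The body is 36 (x -18 to 18) x 56 (y -22 to 34) x 40 mm (z 36 to 76): grip it here across x. The lens, 30 mm diameter, stands out from it to y = -66 at z = 56
- carriage_front (a point): middle of the carriage plate's front face, (0, -30, 30) mm in the carriage frame: the face that meets the stop
- clamp_pin: eccentric steel pin inside the carriage's -x cheek, turned up by the clamp knob against the rail's flank (origin on the knob's axis at the carriage's x = 0; hidden from view). With the clamp slack the dovetail has 1.5 to 3.5 mm of play from side to side in all (it differs from set to set), about 1 mm of lift, and slides easily (friction 0.25). Tightening draws the carriage a little to -x
- clamp_knob (a joint): turn of the clamp knob, rad: 0 slack (as found, up to 0.1), grows as it tightens, ends at 1.55. Slack it turns at about 0.3 N m (7 N at the ball) and stays where left. It bites anywhere from 0.4 to 1.1 (the arm is set anew each time), then stiffens. Firmly tight: 0.5 to 0.65 N m while turning (11 to 14 N at the ball), 0.45 to 0.5 once the push stands still; forced above 0.75. It springs back
- knob_ball (a point): centre of the smooth black ball, 18 mm diameter, at the end of the knob's grey arm, 45 mm from its axis. At knob value q it lies at x = -49, y = -8 - 45 cos(1.0 - q), z = 14.5 + 45 sin(1.0 - q) mm in the carriage frame: at 0 the arm leans up and to the lens side, and it tightens as the ball goes over and down. Below it all is free down to the bench
- loupe: black stand magnifier, 42 mm diameter, 46 mm high, origin under it; to be left alone
- plate_box: grey and brown cardboard plate box, 134 x 184 x 42 mm, origin under it; to be left alone
- lens_cap: black lens cap, 38 mm diameter, 10 mm high, origin under it; to be left alone
- weight: brass paper weight, 48 mm diameter, 46 mm high, origin under it; to be left alone
- rail_end (a point): middle of the rail's top at the tip of its open end, (0, 160, 54) mm in the rail frame, axes as the rail's. The last 12 mm of the head are bevelled: at the tip it is 3 mm narrower on each side and its top 1.5 mm lower. Nothing stands on the bench for 70 mm beyond it
- knob_axis (a point): point on the clamp knob's axis, (-45, -8, 14.5) mm in the carriage frame; the axis lies along the carriage's x. Grey hub 24 mm diameter, x -39 to -51 mm
Mind the look-alikes: they are no part of the job. What is shaped like the carriage but purple or yellow is not meant.

How it is judged:
By the outcome, as a careful person would: the job done as asked, in the order asked, and still so for the second after the job is handed in, with the robot touching nothing.
It also fails if it takes over 72 s, if anything falls off the work surface, if the arm or the gripper's body presses on something with over 40 N, if the wrist force passes 120 N, or if a joint passes its speed limit or range.

## Working session

There is one attempt and no reset: what is moved stays moved. The work goes in short steps, Python scripts to look and compute and a tool call to move; the robot and the scene stay as the last step left them, time stands still between calls to the robot, and variables do not carry over. Pictures are saved under pics/ and viewed, at most 12 in all, crops included, and the job is handed in when it is done.

Besides the shell and the picture viewer there is one more tool, called after ">>>" as name(argument=value, ...), one argument or row to a line, values as JSON. step_arm: Moves the arm, as the interface text tells. Its arguments: {"type":"object","properties":{"targets":{"type":"array"},"fingers":{"type":"number"},"newtons":{"type":"number"}},"required":["targets"]}

```bash
mkdir -p pics; cat > h.py <<'E'
import numpy as np, cv2
from bench import r, vision
def snap(n):
    s=vision.snapshot(n); return s
def rot(a):
    a=np.array(a,float)
    if a.shape==(3,3): return a
    from scipy.spatial.transform import Rotation as R
    return R.from_euler('xyz',a,degrees=True).as_matrix()
def ray(s,uv):
    p=cv2.undistortPoints(np.array([[uv]],float),np.array(s['mtx'],float),np.array(s['D'],float))[0,0]
    d=rot(s['attitude'])@np.array([p[0],-p[1],-1.]); return np.array(s['eye'],float),d/np.linalg.norm(d)
def onz(s,uv,z):
    e,d=ray(s,uv); return e+d*(z-e[2])/d[2]
def proj(s,P):
    c=rot(s['attitude']).T@(np.array(P,float)-np.array(s['eye'],float))
    return cv2.projectPoints(np.array([[c[0],-c[1],-c[2]]]),np.zeros(3),np.zeros(3),np.array(s['mtx'],float),np.array(s['D'],float))[0][0,0]
def tri(s1,a,s2,b):
    e1,d1=ray(s1,a);e2,d2=ray(s2,b)
    t=np.linalg.lstsq(np.c_[d1,-d2],e2-e1,rcond=None)[0]
    p,q=e1+d1*t[0],e2+d2*t[1]; return (p+q)/2,np.linalg.norm(p-q)
E
python3 - <<'E'
from h import *
for n in('top','side'):
    s=snap(n); cv2.imwrite(f'pics/{n}0.png',s['img']); print(n,s['eye'],s['attitude'],s['mtx'],s['D'])
print(r.sense())
E
```

```text
top [483.69415584  55.65764434 999.40647091] [  5.78926702   0.60161202 -89.09559204] [[496.07628532   0.         317.21625918]
 [  0.         496.07628532 244.94836124]
 [  0.           0.           1.        ]] [0.00517935 0.         0.         0.         0.        ]
side [ 490.32835428 -684.74615174  998.37710627] [39.20686181 -0.13636752 -7.51327258] [[619.50802628   0.         318.27164781]
 [  0.         619.50802628 244.57726892]
 [  0.           0.           1.        ]] [0.02042145 0.         0.         0.         0.        ]
{'time': 0.1, 'joint_pos': array([-7.85757351e+01,  7.51059915e+00,  8.53212496e+01,  9.64791451e-04,
        8.72609469e+01, -4.89573898e+00]), 'qd': array([ 0.06664537, -0.10594152, -0.10531322,  0.02114841, -0.00318208,
        0.06571986]), 'joint_efforts': array([-1.08679656e-04, -5.70950246e+01, -5.01941657e+01, -2.50442617e-04,
        8.05872754e-03, -9.48555027e-06]), 'tool_pos': array([ 168.5139107 , -575.39264616,  252.36834654]), 'tcp_rot': array([-1.79907625e+02, -8.87953402e-03,  1.63199498e+01]), 'ft_force': array([ 0.19582085, -0.41748693, -0.09695034]), 'wrist_torque': array([-0.03734203, -0.01197776,  0.00145256]), 'grip_force': 0.0, 'finger_gap': 85.29854231907855}
```

View pics/top0.png

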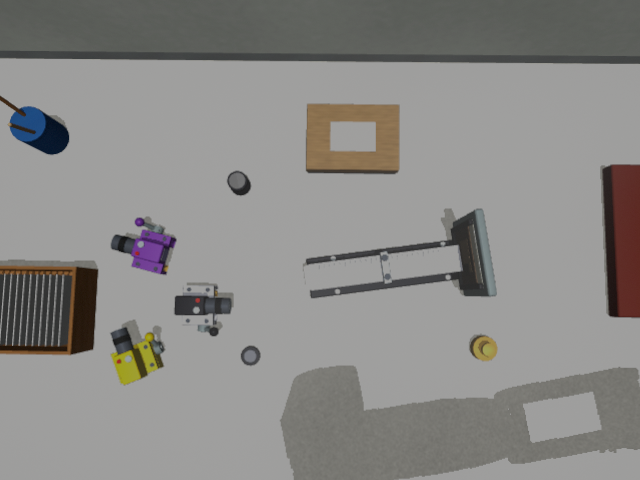

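View pics/side0.png

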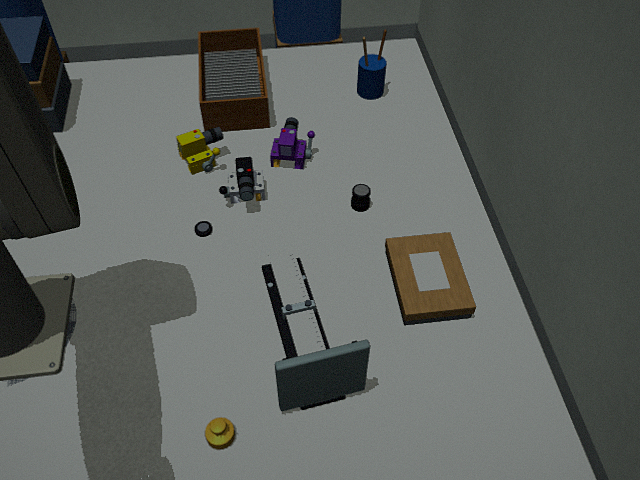

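The candidates are purple at top (150,250), yellow at (137,360), and the aluminium plate with the black camera at (203,305). The aluminium one fits the description. Its lens points to image right, towards the panel at (478,253). The rail's open end is at about (305,275). I'll confirm in an enlarged crop.

```bash
python3 - <<'E'
from h import *
t=cv2.imread('pics/top0.png');s=cv2.imread('pics/side0.png')
z=lambda im,x,y,w,h,k:cv2.resize(im[y:y+h,x:x+w],None,fx=k,fy=k,interpolation=cv2.INTER_CUBIC)
a=np.hstack([z(t,165,270,80,75,5),z(s,205,145,80,75,5)])
b=z(t,295,230,200,75,4)[:225*1+75]
b=cv2.resize(t[230:304,295:495],(800,296),interpolation=cv2.INTER_CUBIC)
o=np.vstack([a[:304],b]) if 0 else np.vstack([a,b])[:600]
o=np.vstack([cv2.resize(a,(640,300)) ,cv2.resize(b,(640,237))]) if 0 else o
o=np.clip(o.astype(float)*1.3,0,255).astype(np.uint8)
cv2.imwrite('pics/crop1.png',o);print(o.shape)
E
```

```text
(600, 800, 3)
```

View pics/crop1.png

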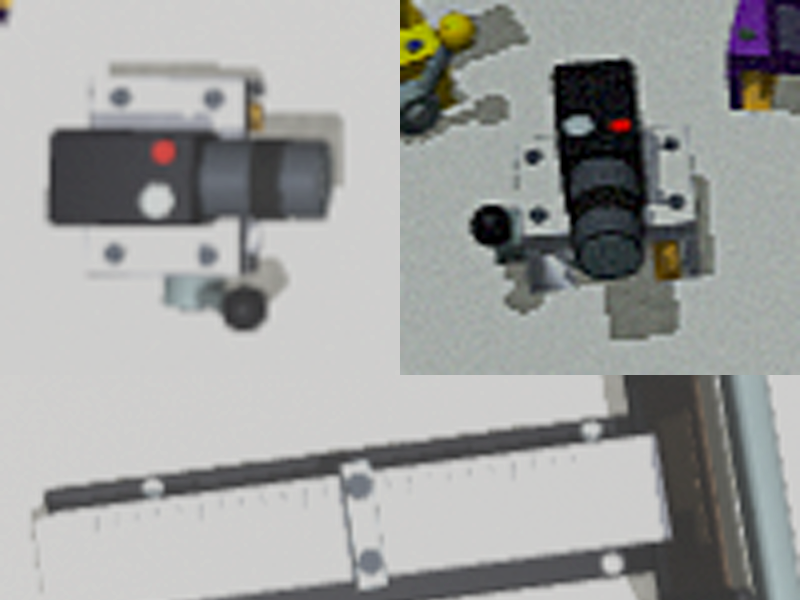

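The crop shows the aluminium carriage with its black camera. The lens points right, towards the panel, and the ball knob is on the robot side (crop (243,308)). The rail's open end is at lower-left. Now I'll measure.

```bash
cat > meas.py <<'E'
from h import *
def rail(t):
    g=cv2.cvtColor(t['img'],cv2.COLOR_BGR2GRAY).astype(float)
    # columns 325..445: subpixel threshold crossings of strips
    res={k:[] for k in 'abcd'}
    for u in range(320,446):
        if 376<u<396: continue
        c=g[:,u]; yu=263-(u-305)*0.115 ; yl=295-(u-305)*0.115
        for y0,ks in((yu,'ab'),(yl,'cd')):
            y0=int(round(y0)); seg=c[y0-9:y0+10]; th=(seg.min()+seg.max())/2
            b=seg<th; i=np.where(b)[0]
            if len(i)<3 or len(i)>9 or i[-1]-i[0]+1!=len(i) or i[0]==0 or i[-1]==len(seg)-1 or seg.min()>90: continue
            f=lambda p,q:p+(th-seg[p])/(seg[q]-seg[p])
            res[ks[0]].append((u,y0-9+f(i[0]-1,i[0]))); res[ks[1]].append((u,y0-9+f(i[-1],i[-1]+1)))
    out={}
    for k,z in zip('abcd',(12,54,54,12)):
        P=np.array([onz(t,p,z)[:2] for p in res[k]])
        m=np.ones(len(P),bool)
        for _ in range(4):
            c=np.polyfit(P[m,1],P[m,0],1); e=P[:,0]-np.polyval(c,P[:,1]); m=abs(e)<max(1.,2*e[m].std())
        out[k]=(c,m.sum(),e[m].std())
    return out
def blobs(img,mask,lo,hi):
    n,l,st,ce=cv2.connectedComponentsWithStats(mask.astype(np.uint8))
    return [(ce[i].round(2),st[i]) for i in range(1,n) if lo<=st[i][4]<=hi]
E
python3 - <<'E'
from meas import *
t=snap('top');s=snap('side')
o=rail(t)
for k,(c,n,sd) in o.items(): print(k,'yaw',np.degrees(-np.arctan(c[0])).round(3),'x at y=0',c[1].round(2),n,sd.round(2))
g=cv2.cvtColor(t['img'],cv2.COLOR_BGR2GRAY)
def cen(g,u,v,w=3):
    u0,v0=int(round(u)),int(round(v));p=g[v0-w:v0+w+1,u0-w:u0+w+1].astype(float);wt=np.clip(np.median(p)-20-p,0,None)
    yy,xx=np.mgrid[v0-w:v0+w+1,u0-w:u0+w+1];return (wt*xx).sum()/wt.sum(),(wt*yy).sum()/wt.sum()
B=[cen(g,*p) for p in((189,289.4),(207.6,289.6),(188,320.6),(206.6,321))]
W=np.array([onz(t,b,37)[:2] for b in B]);print('bolts',np.round(B,1).tolist(),W.round(1).tolist(),'mid',W.mean(0))
print('yaw', [np.degrees(np.arctan2(*((W[i]-W[j])*[-1,1]))).round(2) for i,j in((0,1),(2,3))],[np.degrees(np.arctan2((W[i]-W[j])[1],(W[i]-W[j])[0])).round(2) for i,j in((0,2),(1,3))])
S=[cen(g,295+359/4,230+(485-375)/4),cen(g,295+371/4,230+(561-375)/4)]
S=np.array([onz(t,b,69)[:2] for b in S]);print('stop bolts',S.round(1).tolist())
# body
b=(g<75)[285:325,165:215]
cs,_=cv2.findContours((b*1).astype(np.uint8),cv2.RETR_EXTERNAL,cv2.CHAIN_APPROX_NONE);c=max(cs,key=cv2.contourArea)
print('body bbox',cv2.boundingRect(c))
for u in (180,185,190,195,200):print(u,g[290:320,u].tolist())
for v in(298,303,308):print(v,g[v,168:182].tolist())
# stop face and rail end rows
for v in(258,262,266,270,274,278):print(v,g[v,376:396].tolist())
for v in(266,274,282,290):print(v,g[v,298:312].tolist())
gs=cv2.cvtColor(s['img'],cv2.COLOR_BGR2GRAY)
bt=cen(g,165+243/5,270+308/5,6);bs=cen(gs,205+92/5,145+227/5,6)
print('ball',bt,bs,tri(t,bt,s,bs))
E
```

```text
a yaw 8.269 x at y=0 569.73 98 0.33
b yaw 8.293 x at y=0 555.23 98 0.2
c yaw 8.277 x at y=0 503.97 102 0.16
d yaw 8.31 x at y=0 489.37 102 0.26
bolts [[188.6, 289.0], [207.2, 289.3], [187.3, 320.3], [205.9, 320.7]] [[491.6, 315.1], [491.6, 279.0], [431.7, 315.0], [431.4, 279.1]] mid [461.56380839 297.05056016]
yaw [np.float64(-0.04), np.float64(-0.35)] [np.float64(0.14), np.float64(-0.15)]
stop bolts [[nan, nan], [nan, nan]]
body bbox (10, 11, 40, 22)
180 [159, 159, 158, 159, 159, 124, 50, 45, 49, 48, 48, 48, 49, 49, 49, 49, 48, 50, 50, 49, 49, 48, 50, 49, 56, 130, 159, 159, 159, 159]
185 [159, 159, 143, 124, 123, 96, 45, 46, 51, 51, 51, 50, 51, 51, 52, 52, 52, 51, 51, 51, 52, 52, 51, 51, 45, 126, 159, 159, 158, 151]
190 [111, 144, 142, 121, 121, 94, 45, 46, 53, 52, 54, 54, 52, 52, 54, 54, 53, 53, 53, 54, 55, 54, 53, 54, 47, 127, 159, 159, 159, 150]
195 [159, 159, 143, 124, 125, 103, 59, 51, 60, 68, 71, 66, 57, 55, 55, 55, 87, 138, 158, 158, 158, 158, 150, 112, 49, 127, 158, 159, 159, 158]
200 [159, 158, 143, 125, 126, 103, 59, 51, 57, 55, 54, 55, 57, 56, 58, 57, 56, 57, 58, 57, 57, 
[... 748 characters left out ...]
, 159, 159]
278 [159, 159, 159, 159, 159, 159, 146, 103, 122, 110, 93, 94, 93, 105, 130, 139, 159, 159, 159, 159]
266 [160, 160, 159, 159, 152, 134, 148, 154, 159, 159, 160, 159, 159, 159]
274 [159, 160, 160, 159, 160, 154, 147, 159, 160, 159, 159, 160, 159, 159]
282 [160, 159, 159, 160, 159, 159, 154, 146, 160, 159, 159, 159, 159, 159]
290 [159, 159, 159, 160, 160, 159, 159, 159, 159, 160, 159, 147, 107, 115]
ball (np.float64(213.1114245416079), np.float64(330.94969440526563)) (np.float64(223.50066979236436), np.float64(190.63094440723376)) (array([412.58934595, 263.73051619,  40.72320756]), np.float64(0.1755841509801421))<stdin>:8: RuntimeWarning: invalid value encountered in scalar divide
```

```bash
python3 - <<'E'
from h import *
t=snap('top')
f=lambda u,v,z:print((u,v,z),onz(t,(u,v),z).round(1)[:2])
f(174.3,305,76);f(190,315,76);f(190,294.9,76);f(190,294.9,36);f(182.6,320,36);f(215,320,36)
print('tip');f(303.1,266,53);f(303.9,274,53);f(304.7,282,53)
print('stop');f(381,262,66);f(383,278,66);f(382,270,54)
c=np.array([461.56,297.05]);print('ball px q=0',proj(t,[*(c+[-49,-32.3]),52.4]),'q=.1',proj(t,[*(c+[-49,-36]),49.7]))
th=np.radians(8.28);ex=np.array([np.cos(th),np.sin(th)]);ey=np.array([-np.sin(th),np.cos(th)])
for n,p in(('tip',onz(t,(303.9,274),53)[:2]),('stop',onz(t,(382,270),60)[:2])): print(n,'along',(p-[529.6,0])@ey)
E
```

```text
(174.3, 305, 76) [461.4 329.9]
(190, 315, 76) [443.5 300. ]
(190, 294.9, 76) [480.5 301.5]
(190, 294.9, 36) [480.3 312.2]
(182.6, 320, 36) [432.  324.4]
(215, 320, 36) [433.  261.9]
tip
(303.1, 266, 53) [538.7  93.4]
(303.9, 274, 53) [523.4  91.6]
(304.7, 282, 53) [508.2  89.8]
stop
(381, 262, 66) [547.7 -53.6]
(383, 278, 66) [517.7 -57.4]
(382, 270, 54) [533.3 -56.9]
ball px q=0 [211.21873298 331.35227342] q=.1 [213.48539997 331.28097516]
tip along 91.553259996861
stop along -56.12656919433439
```

The carriage is at about (461.5, 297) with yaw 0. The rail yaw is 8.28°, the tip is at (516, 91), and the stop is about 148 mm from the tip. Moving over the carriage.

>>> step_arm(
  targets=[
    [[26,31,0,0,0,0.107],[52,63,0,0,0,0.214],[78,94,0,0,0,0.321],[104,125,0,0,0,0.429],[130,157,0,0,0,0.536],[155,188,0,0,0,0.643],[181,219,0,0,0,0.75],[207,251,0,0,0,0.857],[233,282,0,0,0,0.965],[259,313,0,0,0,1.072],[285,345,0,0,0,1.179],[311,376,0,0,0,1.286]],
  ],
  fingers=-1,
)

```text
time: 1.25
tool_pos: [480.5, -197.9, 253.4]
tcp_rot: [180.0, 0.0, 90.3]
ft_force: [0.0, -0.6, -0.2]
finger_gap: 85.5
grip_force: 0.0
```

>>> step_arm(
  targets=[
    [[-2,41,0,0,0,0],[-3,82,0,0,0,0],[-5,123,0,0,0,0],[-6,164,0,0,0,0],[-8,205,-5,0,0,0],[-10,246,-15,0,0,0],[-11,287,-25,0,0,0],[-13,328,-35,0,0,0],[-14,368,-45,0,0,0],[-16,408,-55,0,0,0],[-18,445,-70,0,0,0],[-18.5,478,-83,0,0,0]],
  ],
)

```text
time: 2.25
tool_pos: [460.3, 280.8, 169.7]
tcp_rot: [180.0, -0.0, 90.1]
ft_force: [1.5, 0.6, 0.3]
finger_gap: 85.4
grip_force: 0.0
```

>>> step_arm(
  targets=[
    [[0,12,-5,0,0,0],[0,24.5,-10,0,0,0],[0,24.5,-10,0,0,0],[0,24.5,-10,0,0,0]],
  ],
)

```text
time: 2.58
tool_pos: [461.3, 302.2, 160.3]
tcp_rot: [-180.0, 0.0, 90.0]
ft_force: [-0.0, -1.0, 0.1]
finger_gap: 85.6
grip_force: 0.0
```

```bash
python3 - <<'E'
from h import *
s=r.sense();print({k:np.round(v,2) for k,v in s.items() if k not in('qd','joint_efforts')})
a=snap('top')['img'];b=snap('side')['img']
z=lambda im,x,y,w,h,k:cv2.resize(im[y:y+h,x:x+w],None,fx=k,fy=k,interpolation=cv2.INTER_CUBIC)
cv2.imwrite('pics/c2.png',np.hstack([z(a,150,250,100,120,4),z(b,195,100,100,120,4)]))
E
```

```text
{'time': np.float64(2.58), 'joint_pos': array([ 2.792e+01,  3.640e+00,  9.923e+01, -3.000e-02,  7.716e+01,
        2.791e+01]), 'tool_pos': array([461.27, 302.18, 160.34]), 'tcp_rot': array([-1.7999e+02,  4.0000e-02,  9.0020e+01]), 'ft_force': array([-0.  , -1.01,  0.11]), 'wrist_torque': array([-0.04, -0.01, -0.03]), 'grip_force': np.float64(0.0), 'finger_gap': np.float64(85.62)}
```

>>> step_arm(
  targets=[
    [[0,0,-12,0,0,0],[0,0,-26,0,0,0],[0,0,-40,0,0,0],[0,0,-54,0,0,0],[0,0,-68,0,0,0],[0,0,-80,0,0,0],[0,0,-90,0,0,0],[0,0,-96,0,0,0],[0,0,-96,0,0,0]],
  ],
)

```text
time: 3.43
tool_pos: [460.3, 301.8, 62.6]
tcp_rot: [-179.9, 0.1, 90.0]
ft_force: [-1.0, -0.1, -0.4]
finger_gap: 85.2
grip_force: 0.0
```

>>> step_arm(
  targets=[
    [[0,0,0,0,0,0],[0,0,0,0,0,0],[0,0,0,0,0,0],[0,0,0,0,0,0],[0,0,0,0,0,0],[0,0,0,0,0,0],[0,0,0,0,0,0],[0,0,0,0,0,0]],
  ],
  fingers=1,
  newtons=60,
)

```text
time: 4.1
tool_pos: [461.6, 303.1, 65.3]
tcp_rot: [179.9, -0.0, 90.0]
ft_force: [-1.5, -0.2, 5.9]
finger_gap: 35.2
grip_force: 61.7
```

```bash
python3 - <<'E'
from h import *
s=r.sense();print({k:np.round(v,2) for k,v in s.items() if k not in('qd','joint_efforts')})
a=snap('top')['img'];b=snap('side')['img']
z=lambda im,x,y,w,h,k:cv2.resize(im[y:y+h,x:x+w],None,fx=k,fy=k,interpolation=cv2.INTER_CUBIC)
cv2.imwrite('pics/c2.png',np.hstack([z(a,150,250,100,120,4),z(b,195,100,100,120,4)]))
E
```

```text
{'time': np.float64(4.1), 'joint_pos': array([2.7970e+01, 1.0030e+01, 1.0303e+02, 1.0000e-02, 6.6850e+01,
       2.7950e+01]), 'tool_pos': array([461.65, 303.13,  65.32]), 'tcp_rot': array([ 1.7993e+02, -5.0000e-02,  9.0010e+01]), 'ft_force': array([-1.52, -0.25,  5.92]), 'wrist_torque': array([ 0.03,  0.29, -0.  ]), 'grip_force': np.float64(61.7), 'finger_gap': np.float64(35.18)}
```

View pics/c2.png

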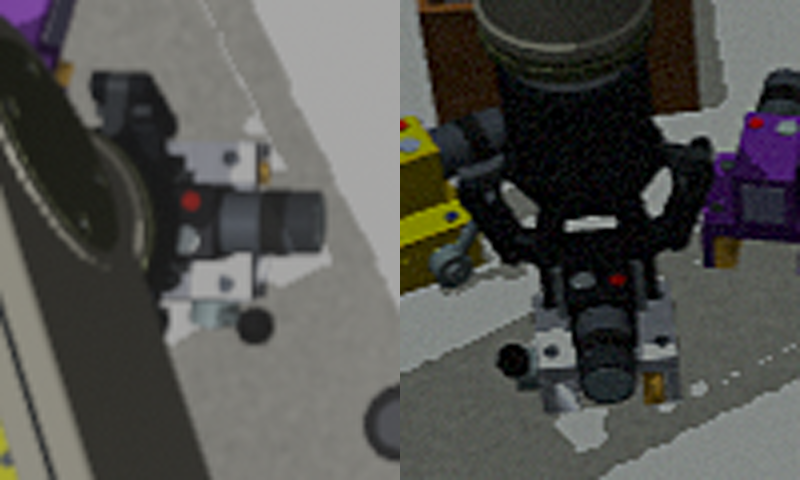

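The camera is held with the jaws across its body, ball clear at (255,325), plate undisturbed. Lifting and taking it in front of the open end.

>>> step_arm(
  targets=[
    [[0,0,4,0,0,0],[0,0,10,0,0,0],[0,0,18,0,0,0],[0,0,26,0,0,0],[0,0,34,0,0,0],[0,0,40,0,0,0],[0,0,40,0,0,0]],
  ],
  newtons=80,
)

```text
time: 4.78
tool_pos: [462.2, 303.3, 106.5]
tcp_rot: [179.8, -0.1, 90.0]
ft_force: [0.1, 1.3, -6.5]
finger_gap: 34.8
grip_force: 80.3
```

>>> step_arm(
  targets=[
    [[2,-7,0,0,0,0.01],[6,-20,0,0,0,0.025],[11,-36,0,0,0,0.04],[16,-52,0,0,0,0.055],[22,-71,0,0,0,0.07],[28,-90,0,0,0,0.085],[34,-109,0,0,0,0.1],[39,-127,0,0,0,0.115],[43,-142,0,0,0,0.13],[46,-152,0,0,0,0.14],[46.7,-157,0,0,0,0.1445],[46.7,-157,0,0,0,0.1445]],
  ],
)

```text
time: 5.78
tool_pos: [507.6, 144.3, 103.8]
tcp_rot: [-179.9, 0.0, 98.2]
ft_force: [-0.0, -0.2, -6.5]
finger_gap: 35.2
grip_force: 80.4
```

>>> step_arm(
  targets=[
    [[0,0,-3,0,0,0],[0,0,-6,0,0,0],[0,0,-9.5,0,0,0],[0,0,-9.5,0,0,0],[0,0,-9.5,0,0,0],[0,0,-9.5,0,0,0]],
  ],
)

```text
time: 6.28
tool_pos: [507.6, 146.0, 94.7]
tcp_rot: [-180.0, -0.0, 98.3]
ft_force: [-0.4, 0.3, -5.2]
finger_gap: 34.7
grip_force: 80.4
```

```bash
python3 - <<'E'
from meas import *
a=[]
for i in range(4):
    t=snap('top');s=r.sense();a.append(np.r_[s['tool_pos'],s['tcp_rot'],s['ft_force'],s['wrist_torque']])
a=np.array(a);print(a.mean(0).round(2));print(a.std(0).round(2),s['finger_gap'])
sd=snap('side')
z=lambda im,x,y,w,h,k:cv2.resize(im[y:y+h,x:x+w],None,fx=k,fy=k,interpolation=cv2.INTER_CUBIC)
p=proj(t,[510,120,60]).astype(int);q=proj(sd,[510,120,60]).astype(int);print(p,q)
cv2.imwrite('pics/c3.png',np.hstack([z(t['img'],p[0]-50,p[1]-50,100,100,4),z(sd['img'],q[0]-50,q[1]-50,100,100,4)]))
E
```

```text
[ 5.0790e+02  1.4587e+02  9.4950e+01  1.7998e+02 -0.0000e+00  9.8300e+01
  2.0000e-02  2.9000e-01 -5.9100e+00  4.0000e-02  1.0000e-02 -2.0000e-02]
[0.06 0.06 0.06 0.01 0.   0.01 0.3  0.49 0.52 0.02 0.03 0.01] 34.81147239960593
[288 280] [274 230]
```

View pics/c3.png

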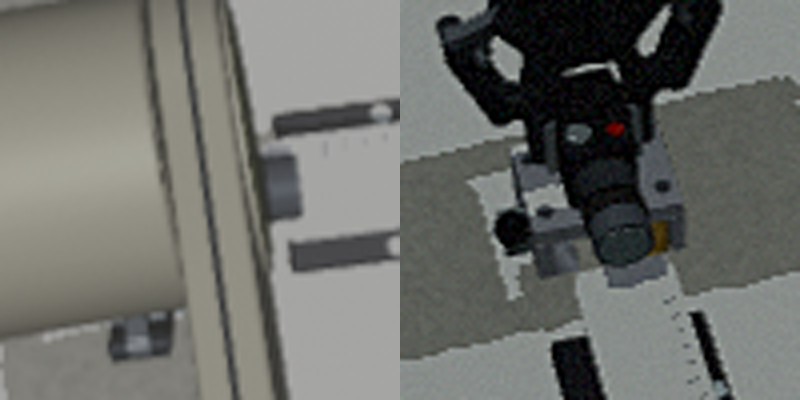

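Side view: carriage level and lined up with the rail's open end (crop (620,280)). Small correction, then easing on.

>>> step_arm(
  targets=[
    [[0.5,0,0.9,0,0,0],[0.8,-2,0.9,0,0,0],[1.2,-5,0.9,0,0,0],[1.7,-8,0.9,0,0,0],[2.1,-11,0.9,0,0,0],[2.5,-14,0.9,0,0,0],[2.8,-16,0.9,0,0,0],[2.8,-16,0.9,0,0,0],[2.8,-16,0.9,0,0,0]],
  ],
)

```text
time: 7.28
tool_pos: [510.6, 129.5, 95.7]
tcp_rot: [-180.0, -0.0, 98.3]
ft_force: [0.6, 0.1, -6.4]
finger_gap: 35.0
grip_force: 80.4
```

>>> step_arm(
  targets=[
    [[0.3,-2,0,0,0,0],[0.6,-4,0,0,0,0],[0.9,-6,0,0,0,0],[1.2,-8,0,0,0,0],[1.2,-8,0,0,0,0]],
  ],
)

```text
time: 7.7
tool_pos: [511.9, 121.3, 95.7]
tcp_rot: [-180.0, 0.0, 98.3]
ft_force: [0.1, -0.1, -6.0]
finger_gap: 34.6
grip_force: 80.4
```

>>> step_arm(
  targets=[
    [[0.3,-2,0,0,0,0],[0.6,-4,0,0,0,0],[0.9,-6,0,0,0,0],[1.2,-8,0,0,0,0],[1.2,-8,0,0,0,0]],
  ],
)

```text
time: 8.12
tool_pos: [513.1, 113.3, 95.7]
tcp_rot: [180.0, 0.0, 98.3]
ft_force: [0.3, 0.1, -5.4]
finger_gap: 35.1
grip_force: 80.4
```

Past the bevel with no contact force. Continuing gently.

>>> step_arm(
  targets=[
    [[0.3,-2,0,0,0,0],[0.7,-5,0,0,0,0],[1.2,-8,0,0,0,0],[1.6,-11,0,0,0,0],[2.0,-14,0,0,0,0],[2.5,-17,0,0,0,0],[2.9,-20,0,0,0,0],[3.3,-23,0,0,0,0],[3.8,-26,0,0,0,0],[4.2,-29,0,0,0,0],[4.4,-30,0,0,0,0],[4.4,-30,0,0,0,0]],
  ],
)

```text
time: 9.12
tool_pos: [517.5, 83.4, 95.7]
tcp_rot: [180.0, 0.0, 98.3]
ft_force: [-0.2, 0.6, -5.4]
finger_gap: 35.1
grip_force: 80.4
```

>>> step_arm(
  targets=[
    [[0.3,-2,0,0,0,0],[0.7,-5,0,0,0,0],[1.2,-8,0,0,0,0],[1.6,-11,0,0,0,0],[2.0,-14,0,0,0,0],[2.5,-17,0,0,0,0],[2.9,-20,0,0,0,0],[3.3,-23,0,0,0,0],[3.8,-26,0,0,0,0],[4.2,-29,0,0,0,0],[4.4,-30,0,0,0,0],[4.4,-30,0,0,0,0]],
  ],
)

```text
time: 10.12
tool_pos: [521.9, 53.4, 95.7]
tcp_rot: [180.0, 0.0, 98.3]
ft_force: [0.7, -0.0, -5.3]
finger_gap: 35.0
grip_force: 80.4
```

```bash
python3 - <<'E'
from h import *
a=[]
for i in range(3):
    t=snap('top');s=r.sense();a.append(np.r_[s['tool_pos'],s['tcp_rot'],s['ft_force'],s['wrist_torque']])
print(np.mean(a,0).round(2))
sd=snap('side')
z=lambda im,x,y,w,h,k:cv2.resize(im[y:y+h,x:x+w],None,fx=k,fy=k,interpolation=cv2.INTER_CUBIC)
P=[525,30,60];p=proj(t,P).astype(int);q=proj(sd,P).astype(int)
cv2.imwrite('pics/c4.png',np.hstack([z(t['img'],p[0]-50,p[1]-60,100,120,4),z(sd['img'],q[0]-50,q[1]-60,100,120,4)]))
E
```

```text
[ 5.2179e+02  5.3670e+01  9.5670e+01 -1.8000e+02 -1.0000e-02  9.8270e+01
  7.0000e-02  7.0000e-02 -6.0900e+00  6.0000e-02 -1.0000e-02  0.0000e+00]
```

View pics/c4.png

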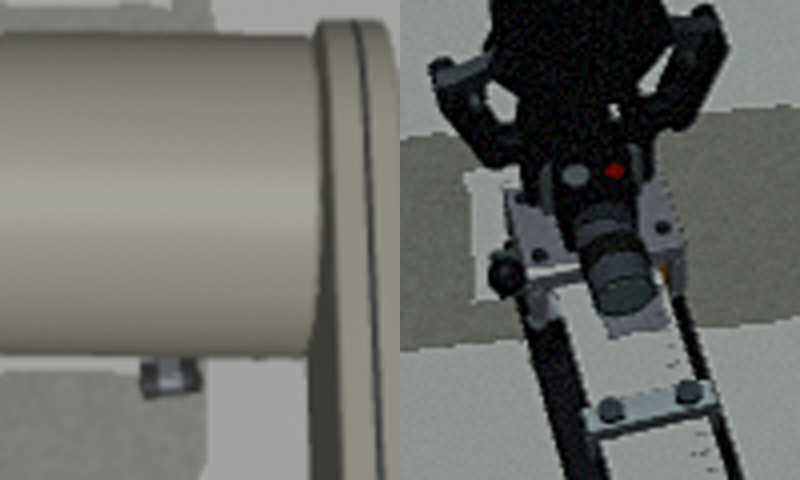

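The carriage sits astride the rail with the stop ahead (crop (650,405)). No forces. About 74 mm left.

>>> step_arm(
  targets=[
    [[0.3,-2,0,0,0,0],[0.7,-5,0,0,0,0],[1.2,-8,0,0,0,0],[1.6,-11,0,0,0,0],[2.0,-14,0,0,0,0],[2.5,-17,0,0,0,0],[2.9,-20,0,0,0,0],[3.3,-23,0,0,0,0],[3.8,-26,0,0,0,0],[4.2,-29,0,0,0,0],[4.4,-30,0,0,0,0],[4.4,-30,0,0,0,0]],
  ],
)

```text
time: 11.32
tool_pos: [526.2, 23.4, 95.7]
tcp_rot: [-180.0, 0.0, 98.3]
ft_force: [0.1, 0.2, -5.5]
finger_gap: 34.7
grip_force: 80.4
```

>>> step_arm(
  targets=[
    [[0.3,-2,0,0,0,0],[0.7,-5,0,0,0,0],[1.2,-8,0,0,0,0],[1.6,-11,0,0,0,0],[2.0,-14,0,0,0,0],[2.5,-17,0,0,0,0],[2.9,-20,0,0,0,0],[3.3,-23,0,0,0,0],[3.8,-26,0,0,0,0],[4.2,-29,0,0,0,0],[4.4,-30,0,0,0,0],[4.4,-30,0,0,0,0]],
  ],
)

```text
time: 12.32
tool_pos: [530.7, -6.6, 95.7]
tcp_rot: [180.0, 0.0, 98.3]
ft_force: [0.4, -0.2, -6.9]
finger_gap: 35.2
grip_force: 80.4
```

>>> step_arm(
  targets=[
    [[0.1,-1,0,0,0,0],[0.3,-2,0,0,0,0],[0.4,-3,-0.1,0,0,0],[0.6,-4,-0.1,0,0,0],[0.7,-5,-0.2,0,0,0],[0.9,-6,-0.2,0,0,0],[1.0,-7,-0.2,0,0,0],[1.2,-8,-0.2,0,0,0],[1.2,-8,-0.2,0,0,0]],
  ],
)

```text
time: 13.07
tool_pos: [531.9, -14.5, 95.5]
tcp_rot: [180.0, 0.0, 98.3]
ft_force: [-0.3, -0.7, -6.0]
finger_gap: 35.0
grip_force: 80.4
```

>>> step_arm(
  targets=[
    [[0.1,-0.6,0,0,0,0],[0.2,-1.2,0,0,0,0],[0.3,-1.8,0,0,0,0],[0.3,-2.4,0,0,0,0],[0.4,-3,0,0,0,0],[0.5,-3.5,0,0,0,0],[0.5,-3.5,0,0,0,0]],
  ],
)

```text
time: 13.65
tool_pos: [532.3, -17.9, 95.5]
tcp_rot: [-180.0, 0.0, 98.3]
ft_force: [-0.7, 0.4, -6.1]
finger_gap: 35.0
grip_force: 80.4
```

>>> step_arm(
  targets=[
    [[0.1,-0.4,0,0,0,0],[0.1,-0.8,0,0,0,0],[0.2,-1.2,0,0,0,0],[0.2,-1.6,0,0,0,0],[0.2,-1.6,0,0,0,0]],
  ],
)

```text
time: 14.07
tool_pos: [532.5, -19.5, 95.5]
tcp_rot: [-180.0, 0.0, 98.3]
ft_force: [-0.4, 0.5, -6.2]
finger_gap: 34.8
grip_force: 80.4
```

>>> step_arm(
  targets=[
    [[0.1,-0.4,0,0,0,0],[0.1,-0.8,0,0,0,0],[0.2,-1.2,0,0,0,0],[0.2,-1.6,0,0,0,0],[0.2,-1.6,0,0,0,0]],
  ],
)

```text
time: 14.48
tool_pos: [532.6, -20.0, 95.6]
tcp_rot: [180.0, -0.1, 98.3]
ft_force: [-0.2, 5.8, -3.2]
finger_gap: 35.0
grip_force: 80.7
```

>>> step_arm(
  targets=[
    [[0.1,-0.3,0,0,0,0],[0.1,-0.6,0,0,0,0],[0.2,-0.9,0,0,0,0],[0.2,-1.2,0,0,0,0],[0.2,-1.2,0,0,0,0]],
  ],
)

```text
time: 14.9
tool_pos: [532.7, -20.2, 95.6]
tcp_rot: [-180.0, -0.2, 98.3]
ft_force: [-2.0, 11.6, -2.5]
finger_gap: 34.6
grip_force: 80.9
```

Contact with the stop at about 12 N. Easing off, setting down, then releasing.

>>> step_arm(
  targets=[
    [[0,0.4,-0.3,0,0,0],[-0.1,0.8,-0.6,0,0,0],[-0.1,1.0,-0.7,0,0,0],[-0.1,1.0,-0.7,0,0,0]],
  ],
  newtons=40,
)

```text
time: 15.23
tool_pos: [532.7, -20.0, 95.4]
tcp_rot: [-180.0, -0.1, 98.3]
ft_force: [-3.5, 7.0, 1.1]
finger_gap: 35.2
grip_force: 81.5
```

>>> step_arm(
  targets=[
    [[0,0,0,0,0,0],[0,0,0,0,0,0],[0,0,0,0,0,0],[0,0,0,0,0,0],[0,0,0,0,0,0],[0,0,0,0,0,0]],
  ],
  fingers=-1,
)

```text
time: 15.73
tool_pos: [533.0, -21.4, 95.0]
tcp_rot: [180.0, 0.0, 98.3]
ft_force: [-0.4, 0.6, -0.7]
finger_gap: 85.2
grip_force: 0.0
```

>>> step_arm(
  targets=[
    [[0,0,10,0,0,0],[0,0,25,0,0,0],[0,0,45,0,0,0],[-10,0,65,0,0,0],[-35,0,80,0,0,0],[-65,0,90,0,0,0],[-100,0,90,0,0,0],[-135,0,90,0,0,0],[-170,0,90,0,0,0],[-170,0,90,0,0,0]],
  ],
)

```text
time: 16.57
tool_pos: [357.9, -20.8, 184.5]
tcp_rot: [-179.9, 0.0, 98.3]
ft_force: [0.2, 0.4, -1.3]
finger_gap: 85.0
grip_force: 0.0
```

```bash
python3 - <<'E'
from h import *
t=snap('top');sd=snap('side')
s=r.sense();print(s['time'],s['tool_pos'].round(1),s['tcp_rot'].round(1))
z=lambda im,x,y,w,h,k:cv2.resize(im[y:y+h,x:x+w],None,fx=k,fy=k,interpolation=cv2.INTER_CUBIC)
P=[520,-30,70];p=proj(t,P).astype(int);q=proj(sd,P).astype(int);print(p-50,q-50)
cv2.imwrite('pics/c5.png',np.hstack([z(t['img'],p[0]-50,p[1]-50,100,100,4),z(sd['img'],q[0]-50,q[1]-50,100,100,4)]))
np.savez('st.npz',t=t['img'],s=sd['img'])
E
```

```text
16.6667 [362.6 -21.3 185.9] [1.798e+02 1.000e-01 9.830e+01]
[318 226] [236 238]
```

View pics/c5.png

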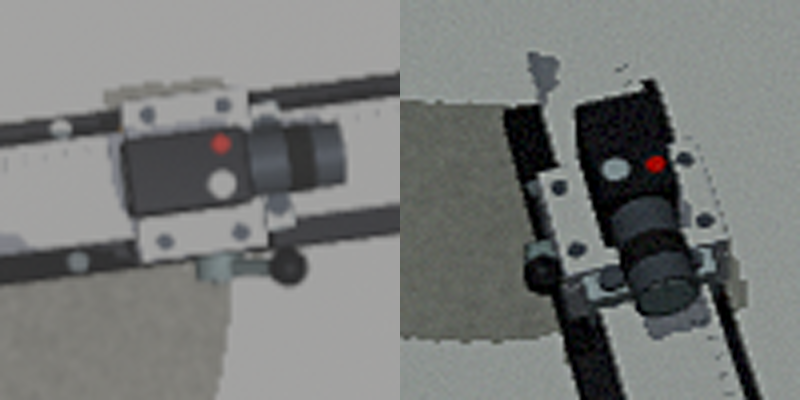

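The carriage is on the rail against the stop (top crop (270,120)). The ball is at top (390.2,292.8) and side (271.5,305.5). Locating it in 3D.

```bash
python3 - <<'E'
from h import *
t=snap('top');s=snap('side')
def dark(s,u,v,w,th):
    g=cv2.cvtColor(s['img'],cv2.COLOR_BGR2GRAY);u,v=int(u),int(v);p=cv2.medianBlur(g,3)[v-w:v+w+1,u-w:u+w+1]
    m=((p<th)*1).astype(np.uint8);m=cv2.morphologyEx(m,cv2.MORPH_OPEN,np.ones((5,5),np.uint8))
    n,l,st,ce=cv2.connectedComponentsWithStats(m);i=1+np.argmax(st[1:,4]);c,rad=cv2.minEnclosingCircle(np.argwhere(l==i)[:,::-1].astype(np.float32))
    print(st[i],ce[i]+[u-w,v-w],rad);return ce[i]+[u-w,v-w]
a=dark(t,390,293,8,62);b=dark(s,271,305,8,45)
P,e=tri(t,a,s,b);print(P,e)
th=np.radians(8.28);ex=np.array([np.cos(th),np.sin(th)]);ey=np.array([-np.sin(th),np.cos(th)]);O=np.array([529.6,0])-26.4*ey
for q in np.arange(0,.6,.1):
    x,y,z=-49,-8-45*np.cos(1-q),44.5+45*np.sin(1-q);w=O+x*ex+y*ey;print(q.round(1),[*w.round(1),round(z,1)],proj(t,[*w,z]).round(1),proj(s,[*w,z]).round(1))
E
```

```text
[ 4  3  7  8 52] [389.11538462 291.61538462] 4.301262855529785
[ 4  5 10 10 87] [271.5862069  306.42528736] 6.031304359436035
[491.24585563 -67.79333283  74.39799582] 2.207283767222457
0.0 [np.float64(489.6), np.float64(-65.2), np.float64(82.4)] [388.3 293.1] [270.9 302.7]
0.1 [np.float64(490.1), np.float64(-68.8), np.float64(79.7)] [390.  292.8] [271.4 305.2]
0.2 [np.float64(490.6), np.float64(-72.1), np.float64(76.8)] [391.6 292.6] [272.  307.7]
0.3 [np.float64(491.0), np.float64(-75.2), np.float64(73.5)] [393.  292.4] [272.5 310.1]
0.4 [np.float64(491.4), np.float64(-77.9), np.float64(69.9)] [394.2 292.2] [272.9 312.5]
0.5 [np.float64(491.8), np.float64(-80.2), np.float64(66.1)] [395.2 292.1] [273.3 314.7]
```

q is about 0.1 and the ball is at about (490, -69, 80). Next I turn the tool so the shut fingers lie along the rail, tilted slightly outwards, to push the ball from above.

>>> step_arm(
  targets=[
    [[6,-4,0,0,0,-0.122],[12,-8,0,0,0,-0.244],[18,-13,0,0,0,-0.366],[24,-18,0,0,0,-0.488],[30,-22,0,0,0,-0.61],[36,-27,0,0,0,-0.732],[42,-31,0,0,0,-0.854],[48,-35,0,0,0,-0.976],[54,-40,0,0,0,-1.098],[60,-44,0,0,0,-1.22],[70,-49,0,0,0,-1.342],[77,-54,0,0,0,-1.464]],
  ],
  fingers=1,
  newtons=40,
)

```text
time: 17.77
tool_pos: [441.6, -75.6, 184.5]
tcp_rot: [-180.0, 0.0, 14.1]
ft_force: [0.6, -0.1, -0.7]
finger_gap: 0.2
grip_force: 0.0
```

>>> step_arm(
  targets=[
    [[0,0,0,0,0,-0.107],[0,0,0,0,0,-0.107],[0,0,0,0,0,-0.107]],
  ],
)

```text
time: 18.02
tool_pos: [440.5, -75.3, 184.3]
tcp_rot: [-180.0, 0.1, 8.5]
ft_force: [0.1, 0.4, 0.3]
finger_gap: -0.2
grip_force: 0.0
```

>>> step_arm(
  targets=[
    [[10,0,-10,0.01,-0.07,0],[20,0,-20,0.02,-0.14,0],[30,0,-35,0.03,-0.207,0],[36,0,-45,0.03,-0.207,0],[42,0,-55,0.03,-0.207,0],[42,0,-62,0.03,-0.207,0],[42,0,-62,0.03,-0.207,0],[42,0,-62,0.03,-0.207,0]],
  ],
)

```text
time: 18.68
tool_pos: [481.5, -75.0, 122.4]
tcp_rot: [-180.0, -11.9, 8.4]
ft_force: [-0.3, 0.3, 0.1]
finger_gap: 0.1
grip_force: 0.0
```

```bash
cat > ball.py <<'E'
from h import *
th=np.radians(8.28);ex=np.array([np.cos(th),np.sin(th),0]);ey=np.array([-np.sin(th),np.cos(th),0]);O=np.array([529.6,0,0])-26.4*ey
from scipy.spatial.transform import Rotation as R
def rep(n=3):
    a=[]
    for i in range(n): t=snap('top');s=r.sense();a.append(np.r_[s['tool_pos'],s['tcp_rot'],s['ft_force'],s['wrist_torque']])
    a=np.mean(a,0);p=a[:3];M=R.from_euler('xyz',a[3:6],degrees=True).as_matrix();tip=p+22*M[:,2]-O
    F=a[6:9];f=np.array([F@ex,F@ey,F[2]])
    print('t',s['time'],'tcp',a[:6].round(2),'tip rel',(tip@ex).round(1),(tip@ey).round(1),tip[2].round(1),'gap',s['finger_gap'].round(1),'F',f.round(1),'T',a[9:].round(2))
    return f
E
python3 -c "
from ball import *
rep()"
```

```text
Traceback (most recent call last):
  File "ball.py", line 9, in rep
    print('t',s['time'],'tcp',a[:6].round(2),'tip rel',(tip@ex).round(1),(tip@ey).round(1),tip[2].round(1),'gap',s['finger_gap'].round(1),'F',f.round(1),'T',a[9:].round(2))
                                                                                                                 ^^^^^^^^^^^^^^^^^^^^^
AttributeError: 'float' object has no attribute 'round'
```

```bash
sed -i "s/s\['finger_gap'\].round(1)/round(s['finger_gap'],1)/" ball.py; python3 - <<'E'
from ball import *
rep()
sd=snap('side');t=snap('top')
z=lambda im,x,y,w,h,k:cv2.resize(im[y:y+h,x:x+w],None,fx=k,fy=k,interpolation=cv2.INTER_CUBIC)
P=[490,-70,85];p=proj(t,P).astype(int);q=proj(sd,P).astype(int)
cv2.imwrite('pics/c6.png',np.hstack([z(t['img'],p[0]-50,p[1]-50,100,100,4),z(sd['img'],q[0]-50,q[1]-50,100,100,4)]))
E
```

```text
t 18.9833 tcp [482.22 -75.36 123.59 179.96 -12.05   8.3 ] tip rel -53.1 -41.4 102.1 gap -0.0 F [-0.3  0.1  0.4] T [-0.01  0.1  -0.01]
```

View pics/c6.png

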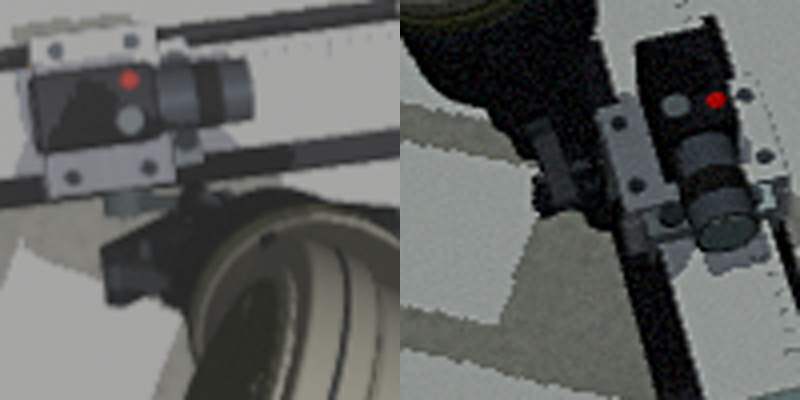

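The shut fingers are above the ball, clear of the camera and plate. Lowering to contact.

>>> step_arm(
  targets=[
    [[-1,0,-3,0,0,0],[-1,0,-6,0,0,0],[-1,0,-9,0,0,0],[-1,0,-11,0,0,0],[-1,0,-12,0,0,0],[-1,0,-13,0,0,0],[-1,0,-13,0,0,0]],
  ],
)

```text
time: 19.67
tool_pos: [480.7, -75.2, 109.5]
tcp_rot: [-180.0, -12.0, 8.3]
ft_force: [-0.3, -0.3, 1.1]
finger_gap: -0.1
grip_force: 0.0
```

>>> step_arm(
  targets=[
    [[0,0,-0.5,0,0,0],[0,0,-1,0,0,0],[0,0,-1.5,0,0,0],[0,0,-1.5,0,0,0]],
  ],
)

```text
time: 20.0
tool_pos: [481.2, -75.4, 108.9]
tcp_rot: [180.0, -12.0, 8.3]
ft_force: [-2.3, 0.1, 5.1]
finger_gap: 0.1
grip_force: 2.6
```

>>> step_arm(
  targets=[
    [[0.2,-1,-2,0,0,0],[0.4,-2.5,-3.5,0,0,0],[0.6,-4,-5,0,0,0],[0.8,-5.2,-6.3,0,0,0],[0.9,-6.4,-7.5,0,0,0],[0.9,-6.4,-7.5,0,0,0]],
  ],
)

```text
time: 20.5
tool_pos: [482.9, -82.9, 102.6]
tcp_rot: [179.8, -12.1, 8.3]
ft_force: [-4.1, -3.2, 11.5]
finger_gap: 0.2
grip_force: 5.8
```

```bash
cat >> ball.py <<'E'
def knob():
    f=rep(2);s=r.sense();p=s['tool_pos'];M=R.from_euler('xyz',s['tcp_rot'],degrees=True).as_matrix();tip=p+22*M[:,2]-O
    Z=tip[2]-8.2; q=1-np.arcsin(np.clip((Z-44.5)/45,-1,1))
    print('q~',q.round(2),'ballY',(-8-45*np.cos(1-q)).round(1),'M',(.001*(45*np.cos(1-q)*f[2]+(45*np.sin(1-q)+8.8)*f[1])).round(3))
E
python3 -c "
from ball import *
knob()"
```

```text
t 20.6 tcp [482.97 -82.83 102.64 179.85 -12.13   8.28] tip rel -53.4 -48.9 81.1 gap 0.3 F [-4.7 -3.2 11. ] T [-0.46  0.37 -0.13]
q~ 0.32 ballY -42.9 M 0.263
```

>>> step_arm(
  targets=[
    [[0.2,-0.8,-1.2,0,0,0],[0.3,-1.7,-2.4,0,0,0],[0.4,-2.5,-3.6,0,0,0],[0.5,-3.3,-4.8,0,0,0],[0.6,-4,-6,0,0,0],[0.6,-4.6,-7,0,0,0],[0.6,-4.6,-7,0,0,0]],
  ],
)

```text
time: 21.18
tool_pos: [484.3, -88.3, 96.4]
tcp_rot: [179.7, -12.2, 8.3]
ft_force: [-4.3, -6.3, 12.8]
finger_gap: 0.2
grip_force: 7.4
```

```bash
python3 -c "
from ball import *
knob()"
```

```text
t 21.2833 tcp [484.37 -88.25  96.52 179.74 -12.22   8.29] tip rel -52.8 -54.5 75.0 gap -0.0 F [-5.  -5.9 13. ] T [-1.    0.28 -0.19]
q~ 0.48 ballY -47.1 M 0.323
```

The sideways force shows the ball is near the finger's +y edge. I'm recentring while pushing on.

>>> step_arm(
  targets=[
    [[-0.2,1,0,0,0,0],[-0.3,2,0,0,0,0],[-0.3,2,-1,0,0,0],[-0.3,2,-2,0,0,0],[-0.3,2,-3,0,0,0],[-0.3,1.8,-4,0,0,0],[-0.3,1.5,-5,0,0,0],[-0.3,1.5,-5,0,0,0]],
  ],
)

```text
time: 21.95
tool_pos: [484.9, -86.7, 92.0]
tcp_rot: [179.7, -12.3, 8.3]
ft_force: [-1.4, -5.5, 14.0]
finger_gap: -0.1
grip_force: 6.7
```

```bash
python3 -c "
from ball import *
knob()"
```

```text
t 22.05 tcp [484.88 -86.68  92.09 179.73 -12.33   8.29] tip rel -52.0 -53.0 70.6 gap -0.2 F [-1.9 -5.2 12.7] T [-0.81 -0.26 -0.19]
q~ 0.59 ballY -49.3 M 0.387
```

>>> step_arm(
  targets=[
    [[-0.5,0,-1,0,0,0],[-1,0,-2,0,0,0],[-1,0,-3,0,0,0],[-1,0,-4,0,0,0],[-1,0,-5,0,0,0],[-1,0,-5,0,0,0]],
  ],
)

```text
time: 22.55
tool_pos: [483.9, -86.6, 87.0]
tcp_rot: [179.7, -12.3, 8.3]
ft_force: [-2.4, -5.0, 13.7]
finger_gap: 0.1
grip_force: 6.9
```

```bash
python3 -c "
from ball import *
knob()"
```

```text
t 22.65 tcp [483.83 -86.63  87.02 179.73 -12.32   8.29] tip rel -53.1 -52.8 65.5 gap 0.1 F [-3.  -4.4 12.7] T [-0.83 -0.14 -0.2 ]
q~ 0.71 ballY -51.1 M 0.452
```

>>> step_arm(
  targets=[
    [[0,0,-0.7,0,0,0],[0,-0.2,-1.4,0,0,0],[0,-0.4,-2,0,0,0]],
  ],
)

```text
time: 22.9
tool_pos: [483.9, -87.1, 85.2]
tcp_rot: [179.7, -12.3, 8.3]
ft_force: [-2.4, -4.8, 13.8]
finger_gap: -0.1
grip_force: 7.6
```

```bash
python3 -c "
from ball import *
knob()"
```

```text
t 23.0 tcp [483.9  -87.12  85.08 179.72 -12.33   8.29] tip rel -53.1 -53.3 63.6 gap -0.2 F [-2.9 -5.3 13.7] T [-0.87 -0.12 -0.22]
q~ 0.76 ballY -51.7 M 0.496
```

>>> step_arm(
  targets=[
    [[0,0,0,0,0,0],[0,0,0,0,0,0],[0,0,0,0,0,0]],
  ],
)

```text
time: 23.25
tool_pos: [483.9, -87.1, 85.1]
tcp_rot: [179.7, -12.3, 8.3]
ft_force: [-2.4, -5.0, 13.6]
finger_gap: 0.2
grip_force: 7.1
```

```bash
python3 -c "
from ball import *
knob()"
```

```text
t 23.35 tcp [483.86 -87.09  85.09 179.72 -12.32   8.29] tip rel -53.1 -53.3 63.6 gap -0.1 F [-2.9 -5.4 14. ] T [-0.88 -0.05 -0.2 ]
q~ 0.76 ballY -51.7 M 0.506
```

>>> step_arm(
  targets=[
    [[0,0,-0.8,0,0,0],[0,0,-1.6,0,0,0],[0,0,-2.4,0,0,0]],
  ],
)

```text
time: 23.6
tool_pos: [483.9, -87.2, 82.8]
tcp_rot: [179.7, -12.3, 8.3]
ft_force: [-3.0, -6.4, 14.4]
finger_gap: -0.0
grip_force: 8.0
```

```bash
python3 -c "
from ball import *
knob()"
```

```text
t 23.7 tcp [483.84 -87.05  82.61 179.73 -12.32   8.29] tip rel -53.1 -53.3 61.1 gap 0.4 F [-2.7 -4.5 14.7] T [-0.73 -0.14 -0.17]
q~ 0.81 ballY -52.2 M 0.571
```

The torque is about 0.57 N·m, inside the firm range, so I'm letting go.

>>> step_arm(
  targets=[
    [[0,0,1,0,0,0],[0,0,2.5,0,0,0],[0,0,4.5,0,0,0],[-1,0,7,0,0,0],[-2,0,12,0,0,0],[-6,0,25,0,0,0],[-15,0,45,0,0,0],[-35,0,65,0,0,0],[-65,0,85,0,0,0],[-100,0,100,0,0,0],[-130,0,100,0,0,0],[-130,0,100,0,0,0]],
  ],
)

```text
time: 24.7
tool_pos: [348.5, -85.2, 181.1]
tcp_rot: [179.8, -12.2, 8.3]
ft_force: [0.6, -0.5, -1.6]
finger_gap: 0.1
grip_force: 0.0
```

```bash
python3 - <<'E'
from ball import *
rep(1)
sd=snap('side');t=snap('top')
z=lambda im,x,y,w,h,k:cv2.resize(im[y:y+h,x:x+w],None,fx=k,fy=k,interpolation=cv2.INTER_CUBIC)
P=[520,-30,70];p=proj(t,P).astype(int);q=proj(sd,P).astype(int);print(p-50,q-50)
cv2.imwrite('pics/c7.png',np.hstack([z(t['img'],p[0]-50,p[1]-50,100,100,4),z(sd['img'],q[0]-50,q[1]-50,100,100,4)]))
for q in np.arange(.3,1.,.1):
    w=O-49*ex+(-8-45*np.cos(1-q))*ey+[0,0,44.5+45*np.sin(1-q)];print(q.round(1),proj(t,w).round(1),proj(sd,w).round(1))
E
```

```text
t 24.75 tcp [350.3  -85.54 180.8  179.8  -12.22   8.23] tip rel -185.1 -32.5 159.3 gap -0.1 F [ 1.1 -0.  -0.1] T [-0.01  0.11 -0.01]
[318 226] [236 238]
0.3 [393.  292.4] [272.5 310.1]
0.4 [394.2 292.2] [272.9 312.5]
0.5 [395.2 292.1] [273.3 314.7]
0.6 [395.9 292. ] [273.7 316.8]
0.7 [396.4 291.9] [274.  318.8]
0.8 [396.6 291.8] [274.3 320.7]
0.9 [396.6 291.8] [274.5 322.3]
```

View pics/c7.png

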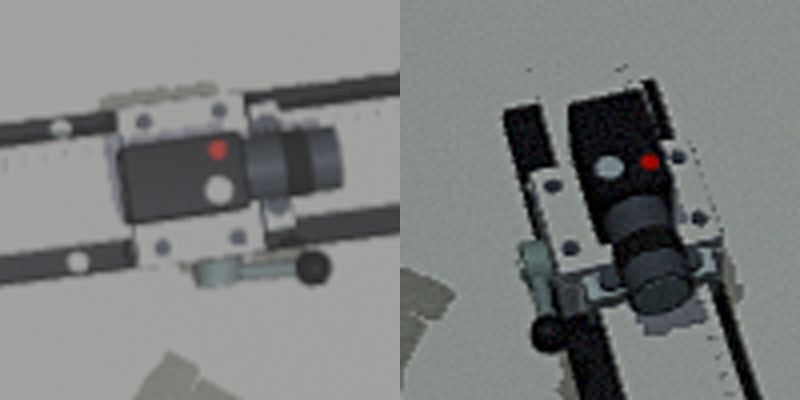

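```bash
python3 - <<'E'
from ball import *
o=np.load('st.npz')
for n,k in(('top','t'),('side','s')):
    s=snap(n); a=cv2.cvtColor(o[k],cv2.COLOR_BGR2GRAY);b=cv2.cvtColor(s['img'],cv2.COLOR_BGR2GRAY)
    C=O+[0,0,80];L=[]
    for P in ([0,-45,86],[0,6,106],[0,30,106],[-30,18,67],[-30,-18,67],[30,18,67],[30,-18,67]):
        c=proj(s,O+P[0]*ex+P[1]*ey+[0,0,P[2]]);u,v=c.round().astype(int);w=7
        res=cv2.matchTemplate(cv2.resize(b[v-w-5:v+w+6,u-w-5:u+w+6],None,fx=8,fy=8,interpolation=cv2.INTER_CUBIC),cv2.resize(a[v-w:v+w+1,u-w:u+w+1],None,fx=8,fy=8,interpolation=cv2.INTER_CUBIC),cv2.TM_CCOEFF_NORMED)
        _,m,_,l=cv2.minMaxLoc(res);d=(np.array(l)/8-5)
        W=onz(s,c+d,P[2])-onz(s,c,P[2]);L.append((P,m.__round__(2),d.round(2),'dX',round(W@ex,2),'dY',round(W@ey,2)))
    print(n);[print(x) for x in L]
E
```

```text
top
([0, -45, 86], 0.98, array([-0.75,  1.12]), 'dX', np.float64(-1.87), 'dY', np.float64(1.66))
([0, 6, 106], 1.0, array([-0.75,  1.38]), 'dX', np.float64(-2.28), 'dY', np.float64(1.68))
([0, 30, 106], 0.99, array([-0.88,  0.62]), 'dX', np.float64(-0.91), 'dY', np.float64(1.71))
([-30, 18, 67], 0.67, array([-0.38,  1.5 ]), 'dX', np.float64(-2.68), 'dY', np.float64(1.08))
([-30, -18, 67], 0.85, array([-0.62,  1.25]), 'dX', np.float64(-2.16), 'dY', np.float64(1.49))
([30, 18, 67], 0.98, array([-1.  ,  1.62]), 'dX', np.float64(-2.8), 'dY', np.float64(2.28))
([30, -18, 67], 0.92, array([-1.12,  1.25]), 'dX', np.float64(-2.07), 'dY', np.float64(2.43))
side
([0, -45, 86], 0.91, array([-1.38, -0.75]), 'dX', np.float64(-1.94), 'dY', np.float64(2.2))
([0, 6, 106], 0.93, array([-1.62, -0.38]), 'dX', np.float64(-2.6), 'dY', np.float64(1.6))
([0, 30, 106], 0.99, array([-3.62,  0.  ]), 'dX', np.float64(-6.34), 'dY', np.float64(1.78))
([-30, 18, 67], 0.9, array([-1.38, -0.38]), 'dX', np.float64(-2.25), 'dY', np.float64(1.52))
([-30, -18, 67], 0.9, array([-1.38, -0.25]), 'dX', np.float64(-2.27), 'dY', np.float64(1.2))
([30, 18, 67], 0.92, array([-1.25, -0.62]), 'dX', np.float64(-1.87), 'dY', np.float64(2.02))
([30, -18, 67], 0.93, array([-1.5 , -0.62]), 'dX', np.float64(-2.27), 'dY', np.float64(2.08))
```

The clamp is tight, with the ball at top (396.5,293) and q about 0.8. But the carriage was dragged about 1.8 mm off the stop while I was tightening. I'll slacken the knob from below, bring the carriage back to the stop and retighten with the push leaning towards the stop.

>>> step_arm(
  targets=[
    [[10,-2,0,0.016,-0.11,0],[20,-4,0,0.032,-0.22,0],[30,-6,0,0.048,-0.33,0],[40,-8,-10,0.064,-0.44,0],[50,-10,-25,0.08,-0.55,0],[60,-12,-45,0.083,-0.57,0],[70,-12,-65,0.083,-0.57,0],[80,-12,-85,0.083,-0.57,0],[88,-12,-100,0.083,-0.57,0],[93,-12,-114,0.083,-0.57,0],[93,-12,-114,0.083,-0.57,0],[93,-12,-114,0.083,-0.57,0]],
  ],
)

```text
time: 25.95
tool_pos: [457.7, -110.5, 219.4]
tcp_rot: [-179.8, -43.2, 8.3]
ft_force: [-0.6, -0.6, -1.2]
finger_gap: 0.3
grip_force: 0.0
```

```bash
python3 -c "
from ball import *
rep(2);print(r.sense()['joint_pos'].round(1))"
```

```text
t 26.05 tcp [ 457.68 -110.69  219.59 -179.8   -43.25    8.35] tip rel -72.0 -72.7 203.6 gap -0.0 F [-0.1 -0.4 -0.3] T [-0.03  0.32 -0.02]
[-43.9 -51.1 143.1  37.3  63.8  28. ]
```

A 45° tilt straight outwards is out of reach. I'll turn the lean 45° towards the closed end instead.

>>> step_arm(
  targets=[
    [[0,0,10,0,0,0.11],[0,-5,20,0,0,0.22],[0,-10,30,0,0,0.33],[0,-15,40,0,0,0.44],[0,-20,40,0,0,0.55],[0,-25,40,0,0,0.66],[0,-30,40,0,0,0.785],[0,-30,40,0,0,0.785],[0,-30,40,0,0,0.785]],
  ],
)

```text
time: 26.8
tool_pos: [457.8, -142.0, 258.6]
tcp_rot: [-179.5, -43.3, 52.9]
ft_force: [0.6, 0.0, 0.2]
finger_gap: 0.1
grip_force: 0.0
```

```bash
python3 -c "
from ball import *
rep(2);print(r.sense()['joint_pos'].round(1))"
```

```text
t 26.9 tcp [ 457.53 -141.4   259.56 -179.73  -43.28   53.03] tip rel -81.0 -92.5 243.5 gap -0.2 F [-0.4  0.3 -0.3] T [-0.26  0.23  0.  ]
[-52.5 -11.8 113.2  41.3  92.3 -19.2]
```

>>> step_arm(
  targets=[
    [[0,1,-20,0,0,0],[0,3,-40,0,0,0],[0,5,-60,0,0,0],[0,7,-80,0,0,0],[0,9,-100,0,0,0],[0,11,-120,0,0,0],[0,13,-140,0,0,0],[0,14,-158,0,0,0],[1,15,-172,0,0,0],[1,16,-182,0,0,0],[1,16,-189,0,0,0],[1,16,-189,0,0,0]],
  ],
)

```text
time: 27.9
tool_pos: [458.1, -125.1, 70.5]
tcp_rot: [-179.8, -43.3, 53.2]
ft_force: [0.4, 0.4, -0.2]
finger_gap: -0.1
grip_force: 0.0
```

```bash
python3 -c "
from ball import *
rep(2);print(r.sense()['joint_pos'].round(1))"
```

```text
t 28.0 tcp [ 458.62 -125.7    71.41 -179.87  -43.27   53.25] tip rel -77.7 -77.1 55.4 gap -0.3 F [ 1.3 -0.3  0. ] T [-0.25  0.19 -0.03]
[-51.2   3.8 120.8  43.6  74.2 -34.1]
```

>>> step_arm(
  targets=[
    [[2,2.6,-3.2,0,0,0],[4,5.2,-6.4,0,0,0],[6,7.8,-9.6,0,0,0],[8,10.4,-12.8,0,0,0],[10,13,-16,0,0,0],[12,16,-19.5,0,0,0],[14,19,-23,0,0,0],[15.2,20.7,-25.3,0,0,0],[15.2,20.7,-25.3,0,0,0]],
  ],
)

```text
time: 28.75
tool_pos: [473.5, -104.1, 44.8]
tcp_rot: [-179.7, -43.3, 53.2]
ft_force: [0.1, 0.2, 0.2]
finger_gap: -0.3
grip_force: 0.0
```

>>> step_arm(
  targets=[
    [[0,0,1,0,0,0],[0,0,2,0,0,0],[0,0,3,0,0,0],[0,0,4,0,0,0],[0,0,4,0,0,0]],
  ],
)

```text
time: 29.17
tool_pos: [473.9, -105.3, 49.9]
tcp_rot: [-179.9, -43.3, 53.3]
ft_force: [-0.2, 0.2, -0.1]
finger_gap: 0.3
grip_force: 0.0
```

```bash
python3 -c "
from ball import *
rep(2)"
```

```text
t 29.2667 tcp [ 473.82 -105.21   49.73 -179.86  -43.27   53.26] tip rel -59.7 -59.0 33.7 gap 0.2 F [-0.6 -0.3  0.1] T [-0.24  0.22  0.02]
```

>>> step_arm(
  targets=[
    [[0,0,1,0,0,0],[0,0,2,0,0,0],[0,0.2,3,0,0,0],[0,0.4,4,0,0,0],[0,0.6,5,0,0,0],[0,0.8,6,0,0,0],[0,0.8,6,0,0,0]],
  ],
)

```text
time: 29.85
tool_pos: [473.5, -104.3, 55.3]
tcp_rot: [-179.8, -43.2, 53.2]
ft_force: [-1.6, -2.2, -4.6]
finger_gap: 0.5
grip_force: 2.1
```

```bash
python3 -c "
from ball import *
rep(2)"
```

```text
t 29.95 tcp [ 473.5  -104.25   55.27 -179.81  -43.24   53.24] tip rel -59.9 -58.0 39.2 gap 0.1 F [-2.9 -2.3 -3. ] T [-0.87  0.65  0.03]
```

>>> step_arm(
  targets=[
    [[0,0.3,1.5,0,0,0],[0,0.6,3,0,0,0],[0,1,4.5,0,0,0],[0,1.5,6,0,0,0],[-0.2,2,7.5,0,0,0],[-0.3,2.5,9,0,0,0],[-0.5,3.2,10.5,0,0,0],[-0.6,4,12,0,0,0],[-0.7,4.6,13.5,0,0,0],[-0.7,4.6,13.5,0,0,0]],
  ],
)

```text
time: 30.78
tool_pos: [472.9, -100.0, 69.1]
tcp_rot: [-179.9, -43.2, 53.3]
ft_force: [-3.6, -4.7, -5.1]
finger_gap: -0.0
grip_force: 3.6
```

```bash
python3 -c "
from ball import *
rep(2)"
```

```text
t 30.8833 tcp [ 472.94  -99.98   69.03 -179.85  -43.22   53.26] tip rel -59.9 -53.7 53.0 gap 0.2 F [-4.2 -4.6 -3.7] T [-1.2   0.85 -0.04]
```

>>> step_arm(
  targets=[
    [[-0.1,0.8,1.3,0,0,0],[-0.2,1.6,2.6,0,0,0],[-0.3,2.5,3.9,0,0,0],[-0.5,3.4,5.2,0,0,0],[-0.6,4.3,6.5,0,0,0],[-0.7,5.2,7.8,0,0,0],[-0.8,6.2,9,0,0,0],[-0.9,7.2,10,0,0,0],[-0.9,7.2,10,0,0,0]],
  ],
)

```text
time: 31.63
tool_pos: [472.1, -92.9, 79.1]
tcp_rot: [-179.9, -43.2, 53.3]
ft_force: [-3.2, -5.0, -2.9]
finger_gap: -0.3
grip_force: 3.8
```

>>> step_arm(
  targets=[
    [[-4,-4,-4,0,0,0],[-10,-12,-2,0,0,0],[-20,-22,10,0,0,0],[-32,-35,25,0,0,0],[-45,-48,40,0,0,0],[-62,-64,60,0,0,0],[-80,-80,80,0,0,0],[-95,-95,100,0,0,0],[-95,-95,100,0,0,0]],
  ],
)

```text
time: 32.38
tool_pos: [376.4, -191.5, 183.2]
tcp_rot: [179.7, -43.1, 53.4]
ft_force: [0.3, -0.8, 0.4]
finger_gap: 0.1
grip_force: 0.0
```

```bash
cat > shift.py <<'E'
from ball import *
def moved():
  o=np.load('st.npz')
  for n,k in(('top','t'),('side','s')):
    s=snap(n); a=cv2.cvtColor(o[k],cv2.COLOR_BGR2GRAY);b=cv2.cvtColor(s['img'],cv2.COLOR_BGR2GRAY);L=[]
    for P in ([0,-45,86],[0,6,106],[-30,18,67],[-30,-18,67],[30,18,67],[30,-18,67]):
        c=proj(s,O+P[0]*ex+P[1]*ey+[0,0,P[2]]);u,v=c.round().astype(int);w=7;g=10
        res=cv2.matchTemplate(cv2.resize(b[v-w-g:v+w+g+1,u-w-g:u+w+g+1],None,fx=8,fy=8,interpolation=cv2.INTER_CUBIC),cv2.resize(a[v-w:v+w+1,u-w:u+w+1],None,fx=8,fy=8,interpolation=cv2.INTER_CUBIC),cv2.TM_CCOEFF_NORMED)
        _,m,_,l=cv2.minMaxLoc(res);d=(np.array(l)/8-g);W=onz(s,c+d,P[2])-onz(s,c,P[2]);L.append((round(m,2),round(W@ex,2),round(W@ey,2)))
    print(n,'(score,dX,dY)',L,'median',np.median([x[1:] for x in L if x[0]>.8],0) if any(x[0]>.8 for x in L) else None)
    cv2.imwrite(f'pics/last_{n}.png',s['img'])
E
python3 -c "
from shift import *
rep(1);moved()"
```

```text
t 32.4333 tcp [ 376.94 -190.16  181.37  179.85  -43.2    53.32] tip rel -167.8 -129.2 165.3 gap 0.0 F [ 0.5  0.3 -0.9] T [-0.23  0.19  0.03]
top (score,dX,dY) [(0.97, np.float64(-2.29), np.float64(3.81)), (1.0, np.float64(-1.32), np.float64(3.81)), (0.86, np.float64(-0.35), np.float64(4.53)), (0.83, np.float64(-1.31), np.float64(4.43)), (0.98, np.float64(-0.77), np.float64(3.19)), (0.94, np.float64(-1.24), np.float64(3.26))] median [-1.275  3.81 ]
side (score,dX,dY) [(0.9, np.float64(-1.89), np.float64(4.13)), (0.95, np.float64(-1.12), np.float64(3.8)), (0.94, np.float64(-0.58), np.float64(4.59)), (0.92, np.float64(-1.35), np.float64(4.07)), (0.96, np.float64(-0.89), np.float64(2.95)), (0.95, np.float64(-1.61), np.float64(2.76))] median [-1.235  3.935]
```

The clamp is slack again. The carriage is about 4 mm off the stop and slightly askew, so I'll regrip the camera and bring it square to the stop.

>>> step_arm(
  targets=[
    [[5,5,5,-0.08,0.06,0],[12,14,10,-0.16,0.12,0],[22,25,14,-0.24,0.18,0],[32,37,19,-0.32,0.24,0],[44,50,19,-0.4,0.3,0],[58,65,19,-0.48,0.36,0],[72,81,19,-0.56,0.42,0],[86,97,19,-0.605,0.451,0],[102,115,19,-0.605,0.451,0],[120,136,19,-0.605,0.451,0],[136,154,19,-0.605,0.451,0],[146,165,19,-0.605,0.451,0]],
  ],
  fingers=-1,
)

```text
time: 33.53
tool_pos: [523.3, -18.8, 196.0]
tcp_rot: [-179.7, -0.0, 53.5]
ft_force: [-0.2, 0.7, 0.2]
finger_gap: 85.5
grip_force: 0.0
```

>>> step_arm(
  targets=[
    [[3,3,0,0,0,0.11],[6,6,0,0,0,0.22],[8,9,0,0,0,0.33],[8,9,0,0,0,0.44],[8,9,0,0,0,0.55],[8,9,0,0,0,0.66],[8,9,0,0,0,0.785],[8,9,0,0,0,0.785],[8,9,0,0,0,0.785]],
  ],
)

```text
time: 34.28
tool_pos: [530.3, -12.4, 196.5]
tcp_rot: [-179.7, -0.1, 98.1]
ft_force: [-0.5, 0.3, 0.5]
finger_gap: 85.6
grip_force: 0.0
```

```bash
python3 -c "
from ball import *
rep(2)"
```

```text
t 34.3833 tcp [ 5.3056e+02 -1.2710e+01  1.9698e+02 -1.7976e+02 -8.0000e-02  9.8040e+01] tip rel -1.0 13.7 175.0 gap 85.2 F [-0.4  0.2  0.5] T [-0.02 -0.03 -0.01]
```

>>> step_arm(
  targets=[
    [[0.2,-3.8,-14,0,-0.004,0.004],[0.2,-3.8,-30,0,-0.004,0.004],[0.2,-3.8,-46,0,-0.004,0.004],[0.2,-3.8,-62,0,-0.004,0.004],[0.2,-3.8,-78,0,-0.004,0.004],[0.2,-3.8,-90,0,-0.004,0.004],[0.2,-3.8,-98,0,-0.004,0.004],[0.2,-3.8,-101.5,0,-0.004,0.004],[0.2,-3.8,-101.5,0,-0.004,0.004]],
  ],
)

```text
time: 35.13
tool_pos: [530.9, -17.0, 95.7]
tcp_rot: [180.0, -0.0, 98.4]
ft_force: [0.2, 0.3, -0.0]
finger_gap: 85.3
grip_force: 0.0
```

>>> step_arm(
  targets=[
    [[0,0,0,0,0,0],[0,0,0,0,0,0],[0,0,0,0,0,0],[0,0,0,0,0,0],[0,0,0,0,0,0],[0,0,0,0,0,0]],
  ],
  fingers=1,
  newtons=40,
)

```text
time: 35.63
tool_pos: [531.9, -17.2, 97.4]
tcp_rot: [179.8, 0.0, 98.5]
ft_force: [-1.9, 0.1, 6.1]
finger_gap: 35.5
grip_force: 41.7
```

>>> step_arm(
  targets=[
    [[0.1,-0.5,0,0,0,0],[0.2,-1,0,0,0,0],[0.2,-1.5,0,0,0,0],[0.3,-2,0,0,0,0],[0.3,-2.4,0,0,0,0],[0.4,-2.8,0,0,0,0],[0.4,-3.2,0,0,0,0],[0.4,-3.2,0,0,0,0]],
  ],
)

```text
time: 36.3
tool_pos: [532.3, -19.6, 97.5]
tcp_rot: [179.8, -0.1, 98.5]
ft_force: [-0.4, 4.3, 6.2]
finger_gap: 35.1
grip_force: 41.9
```

>>> step_arm(
  targets=[
    [[0.1,-0.4,0,0,0,0],[0.1,-0.8,0,0,0,0],[0.2,-1.2,0,0,0,0],[0.2,-1.6,0,0,0,0],[0.2,-1.6,0,0,0,0]],
  ],
)

```text
time: 36.72
tool_pos: [532.5, -20.7, 97.4]
tcp_rot: [179.8, -0.1, 98.5]
ft_force: [-1.7, 6.8, 8.0]
finger_gap: 35.4
grip_force: 41.7
```

>>> step_arm(
  targets=[
    [[0.1,-0.4,0,0,0,0],[0.1,-0.8,0,0,0,0],[0.1,-0.8,0,0,0,0]],
  ],
)

```text
time: 36.97
tool_pos: [532.4, -20.8, 97.5]
tcp_rot: [179.8, -0.2, 98.5]
ft_force: [-3.7, 9.4, 7.4]
finger_gap: 35.6
grip_force: 41.5
```

>>> step_arm(
  targets=[
    [[0,0.5,0,0,0,0],[-0.1,1,0,0,0,0],[-0.1,1.2,0,0,0,0],[-0.1,1.2,0,0,0,0]],
  ],
)

```text
time: 37.3
tool_pos: [532.4, -20.7, 97.4]
tcp_rot: [179.8, -0.1, 98.5]
ft_force: [-2.1, 5.8, 6.9]
finger_gap: 35.2
grip_force: 41.3
```

>>> step_arm(
  targets=[
    [[0,0,0,0,0,0],[0,0,0,0,0,0],[0,0,0,0,0,0],[0,0,0,0,0,0],[0,0,0,0,0,0]],
  ],
  fingers=-1,
)

```text
time: 37.72
tool_pos: [531.8, -21.7, 96.3]
tcp_rot: [179.9, -0.0, 98.5]
ft_force: [0.1, 0.2, 0.2]
finger_gap: 85.4
grip_force: 0.0
```

>>> step_arm(
  targets=[
    [[0,0,10,0,0,0],[0,0,25,0,0,0],[0,0,45,0,0,0],[-15,-5,65,0,0,-0.12],[-35,-12,80,0,0,-0.24],[-60,-20,90,0,0,-0.36],[-85,-28,90,0,0,-0.48],[-110,-36,90,0,0,-0.6],[-130,-44,90,0,0,-0.72],[-150,-54,90,0,0,-0.84],[-160,-54,90,0,0,-0.96],[-160,-54,90,0,0,-1.08]],
  ],
)

```text
time: 38.72
tool_pos: [370.5, -76.0, 187.2]
tcp_rot: [179.9, -0.0, 36.2]
ft_force: [0.6, 0.0, 0.5]
finger_gap: 85.2
grip_force: 0.0
```

```bash
python3 - <<'E'
from shift import *
rep(1);moved()
t=cv2.imread('pics/last_top.png');s=cv2.imread('pics/last_side.png')
z=lambda im,x,y,w,h,k:cv2.resize(im[y:y+h,x:x+w],None,fx=k,fy=k,interpolation=cv2.INTER_CUBIC)
cv2.imwrite('pics/c8.png',np.hstack([z(t,318,226,100,100,4),z(s,236,238,100,100,4)]))
E
```

```text
t 38.7667 tcp [ 3.7133e+02 -7.5950e+01  1.8735e+02  1.7985e+02 -5.0000e-02  3.5650e+01] tip rel -167.5 -26.0 165.4 gap 85.5 F [ 0.1 -0.1 -0.2] T [ 0.04 -0.01  0.03]
top (score,dX,dY) [(0.98, np.float64(-1.11), np.float64(0.39)), (1.0, np.float64(-0.64), np.float64(0.32)), (0.91, np.float64(0.09), np.float64(0.7)), (0.87, np.float64(-0.4), np.float64(0.53)), (0.99, np.float64(-0.26), np.float64(-0.2)), (0.98, np.float64(-0.47), np.float64(0.07))] median [-0.435  0.355]
side (score,dX,dY) [(0.94, np.float64(-1.28), np.float64(0.36)), (0.95, np.float64(-0.43), np.float64(0.12)), (0.91, np.float64(-0.31), np.float64(0.68)), (0.85, np.float64(-0.37), np.float64(0.39)), (0.99, np.float64(-0.3), np.float64(-0.22)), (0.95, np.float64(-0.66), np.float64(0.19))] median [-0.4    0.275]
```

View pics/c8.png

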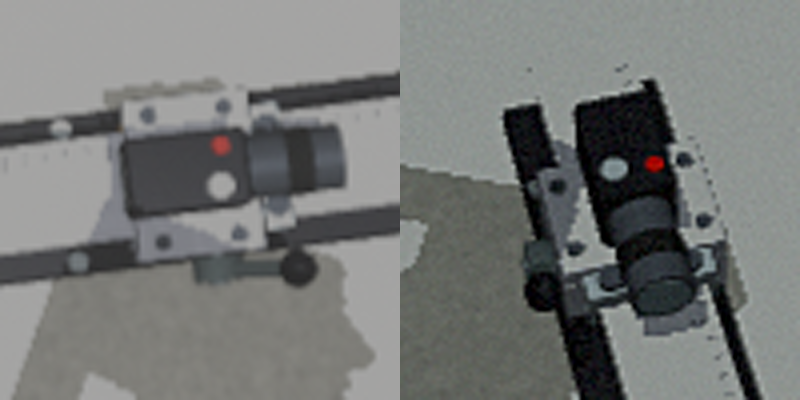

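The carriage is back against the stop on its +x side, trailing by about 0.6 mm on the knob side. The ball is at top (392.8,292.8), q about 0.3. Now the push from above, leaning so that it also presses towards the stop.

>>> step_arm(
  targets=[
    [[20,3,0,0,0,-0.12],[40,6,0,0,0,-0.24],[55,9,0,0,0,-0.36],[65,12,0,0,0,-0.485],[65,12,0,0,0,-0.485]],
  ],
  fingers=1,
)

```text
time: 39.28
tool_pos: [438.6, -63.0, 186.7]
tcp_rot: [179.9, -0.0, 8.7]
ft_force: [0.9, 0.3, 0.6]
finger_gap: 25.5
grip_force: 0.0
```

>>> step_arm(
  targets=[
    [[0,0,0,-0.11,-0.016,0],[0,0,0,-0.22,-0.032,0],[0,0,0,-0.33,-0.048,0],[0,0,0,-0.431,-0.063,0],[0,0,0,-0.431,-0.063,0]],
  ],
)

```text
time: 39.7
tool_pos: [435.9, -61.8, 185.3]
tcp_rot: [154.7, 0.5, 9.4]
ft_force: [-0.2, 1.1, -1.1]
finger_gap: -0.2
grip_force: 0.0
```

>>> step_arm(
  targets=[
    [[10,0,-10,0.015,-0.1,0],[20,0,-20,0.03,-0.207,0],[30,0,-35,0.03,-0.207,0],[38,0,-48,0.03,-0.207,0],[38,0,-55,0.03,-0.207,0],[38,0,-55,0.03,-0.207,0],[38,0,-55,0.03,-0.207,0]],
  ],
)

```text
time: 40.28
tool_pos: [474.4, -64.0, 131.4]
tcp_rot: [154.9, -11.6, 8.8]
ft_force: [-0.2, -0.3, -0.6]
finger_gap: -0.0
grip_force: 0.0
```

```bash
python3 -c "
from ball import *
rep(2)
s=r.sense();M=R.from_euler('xyz',s['tcp_rot'],degrees=True).as_matrix();B=np.array([ex,ey,[0,0,1]]);print((B@M).round(3),(B@(s['tool_pos']-O)).round(1))"
```

```text
t 40.3833 tcp [475.05 -63.84 132.15 154.86 -11.75   8.81] tip rel -59.0 -38.2 112.7 gap 0.1 F [0.4 0.5 0.6] T [ 0.16  0.14 -0.  ]
[[ 0.979 -0.078  0.189]
 [ 0.009 -0.906 -0.423]
 [ 0.204  0.416 -0.886]] [-63.  -28.9 132.3]
```

>>> step_arm(
  targets=[
    [[1,0,-5,0,0,0],[2,0,-10,0,0,0],[3,0,-15,0,0,0],[4,-1,-20,0,0,0],[4.5,-2,-23,0,0,0],[5,-3,-26,0,0,0],[5,-3.5,-28,0,0,0],[5,-3.5,-28,0,0,0]],
  ],
)

```text
time: 41.05
tool_pos: [479.7, -67.2, 103.0]
tcp_rot: [154.9, -11.7, 8.8]
ft_force: [0.6, 0.5, -0.1]
finger_gap: 0.1
grip_force: 0.0
```

>>> step_arm(
  targets=[
    [[0,-0.4,-0.8,0,0,0],[0,-0.8,-1.6,0,0,0],[0,-1.2,-2.4,0,0,0],[0,-1.2,-2.4,0,0,0]],
  ],
)

```text
time: 41.38
tool_pos: [480.6, -68.3, 101.9]
tcp_rot: [154.8, -11.9, 8.8]
ft_force: [-1.2, 1.3, 4.4]
finger_gap: -0.3
grip_force: 2.3
```

```bash
cat >> ball.py <<'E'
B=np.array([ex,ey,[0,0,1]])
def knob2(n=2):
    f=rep(n);s=r.sense();M=B@R.from_euler('xyz',s['tcp_rot'],degrees=True).as_matrix();p=B@(s['tool_pos']-O);nn=-M[:,2];pl=(p-22*nn)@nn
    # ball centre on arc lies 9 mm under the face plane, X fixed
    from scipy.optimize import brentq
    bc=lambda q:np.array([-50,-8-45*np.cos(1-q),44.5+45*np.sin(1-q)])
    g=lambda q:bc(q)@nn+9-pl
    qs=np.linspace(-.2,1.4,161);v=[g(q) for q in qs];i=[k for k in range(160) if v[k]*v[k+1]<=0]
    if not i: print('no q',np.min(np.abs(v)),p);return
    q=brentq(g,qs[i[-1]],qs[i[-1]+1]);c=bc(q)+9*nn-np.array([0,-8,44.5]);m=-(c[1]*-f[2]-c[2]*-f[1])
    print('q',round(q,3),'M',round(-m*.001,3),'tip-ball off along face',((p-22*nn-bc(q))@(-M[:,1])).round(1))
E
python3 -c "
from ball import *
knob2()"
```

```text
t 41.4833 tcp [480.52 -68.28 101.8  154.84 -11.87   8.78] tip rel -54.2 -43.4 82.3 gap -0.4 F [-0.6  0.5  4.6] T [-0.03 -0.05 -0.03]
q 0.319 M 0.162 tip-ball off along face -4.7
```

>>> step_arm(
  targets=[
    [[0.2,-1.2,-1.2,0,0,0],[0.4,-2.4,-2.4,0,0,0],[0.6,-3.6,-3.6,0,0,0],[0.7,-4.5,-4.8,0,0,0],[0.8,-5.4,-6,0,0,0],[0.8,-6,-7.2,0,0,0]],
  ],
)

```text
time: 41.98
tool_pos: [481.9, -74.5, 95.3]
tcp_rot: [154.8, -11.9, 8.8]
ft_force: [-2.0, -0.3, 11.0]
finger_gap: 0.1
grip_force: 4.8
```

```bash
python3 -c "
from ball import *
knob2()"
```

```text
t 42.0833 tcp [481.9  -74.58  95.27 154.79 -11.93   8.79] tip rel -53.7 -49.9 75.8 gap -0.1 F [-0.6  0.2  9.3] T [-0.4  -0.17 -0.06]
q 0.514 M 0.341 tip-ball off along face -6.5
```

>>> step_arm(
  targets=[
    [[0.2,-1.5,0,0,0,0],[0.4,-2.5,0,0,0,0],[0.5,-3.3,-1.2,0,0,0],[0.6,-4,-2.4,0,0,0],[0.6,-4.6,-3.6,0,0,0]],
  ],
)

```text
time: 42.5
tool_pos: [482.4, -78.7, 91.4]
tcp_rot: [154.8, -11.9, 8.8]
ft_force: [-1.2, 2.5, 8.6]
finger_gap: -0.3
grip_force: 4.7
```

```bash
python3 -c "
from shift import *
knob2()
moved()"
```

```text
t 42.6 tcp [482.33 -78.77  91.27 154.84 -11.91   8.8 ] tip rel -53.9 -54.1 71.8 gap -0.2 F [-0.   1.5  7.4] T [-0.01 -0.12  0.02]
q 0.634 M 0.319 tip-ball off along face -8.6
top (score,dX,dY) [(0.98, np.float64(0.35), np.float64(0.88)), (1.0, np.float64(-0.83), np.float64(0.57)), (0.77, np.float64(-1.45), np.float64(-0.27)), (0.88, np.float64(-0.26), np.float64(-0.2)), (0.98, np.float64(-2.13), np.float64(1.95)), (0.95, np.float64(-0.69), np.float64(2.0))] median [-0.69  0.88]
side (score,dX,dY) [(0.9, np.float64(0.34), np.float64(1.29)), (0.95, np.float64(-0.79), np.float64(0.51)), (0.95, np.float64(-1.91), np.float64(-0.05)), (0.82, np.float64(-0.28), np.float64(-0.2)), (0.95, np.float64(-1.34), np.float64(2.18)), (0.94, np.float64(-0.58), np.float64(2.18))] median [-0.685  0.9  ]
```

The -x side is at the stop and the +x side trails by 2 mm; the clamp draw should square it. I'm recentring the fingertip on the ball, then continuing with the bias towards the stop.

>>> step_arm(
  targets=[
    [[-0.5,2.5,3.5,0,0,0],[-0.5,4,3.5,0,0,0],[-0.8,8,2,0,0,0],[-0.8,8,1,0,0,0],[-0.6,6.6,-0.5,0,0,0],[-0.4,5.3,-2,0,0,0],[-0.2,4,-3.3,0,0,0],[0,3,-4.5,0,0,0]],
  ],
)

```text
time: 43.37
tool_pos: [481.6, -75.5, 85.9]
tcp_rot: [154.9, -11.8, 8.8]
ft_force: [-3.6, 6.5, 7.1]
finger_gap: -0.3
grip_force: 4.9
```

```bash
python3 -c "
from shift import *
knob2()"
```

```text
t 43.4667 tcp [481.63 -75.59  85.83 154.89 -11.83   8.77] tip rel -54.2 -50.8 66.3 gap 0.1 F [-2.2  6.2  6.7] T [0.61 0.27 0.09]
q 0.712 M 0.39 tip-ball off along face -3.8
```

>>> step_arm(
  targets=[
    [[0.1,-0.5,-1,0,0,0],[0.1,-1,-2,0,0,0],[0.2,-1.4,-3,0,0,0],[0.2,-1.8,-4,0,0,0]],
  ],
)

```text
time: 43.8
tool_pos: [482.0, -77.4, 82.3]
tcp_rot: [154.9, -11.8, 8.8]
ft_force: [-4.8, 7.0, 9.5]
finger_gap: -0.4
grip_force: 6.0
```

```bash
python3 -c "
from shift import *
knob2()
moved()"
```

```text
t 43.9 tcp [481.97 -77.37  82.15 154.88 -11.84   8.77] tip rel -54.1 -52.6 62.7 gap -0.1 F [-2.9  5.6  7.9] T [0.54 0.35 0.03]
q 0.806 M 0.411 tip-ball off along face -4.7
top (score,dX,dY) [(0.98, np.float64(-0.57), np.float64(1.01)), (0.99, np.float64(-1.7), np.float64(0.92)), (0.69, np.float64(-2.11), np.float64(0.06)), (0.84, np.float64(-0.95), np.float64(-0.1)), (0.98, np.float64(-2.59), np.float64(2.02)), (0.96, np.float64(-1.39), np.float64(2.1))] median [-1.39  1.01]
side (score,dX,dY) [(0.9, np.float64(-1.08), np.float64(1.13)), (0.94, np.float64(-1.73), np.float64(0.49)), (0.93, np.float64(-2.28), np.float64(0.35)), (0.83, np.float64(-1.15), np.float64(0.04)), (0.93, np.float64(-1.72), np.float64(1.68)), (0.94, np.float64(-1.39), np.float64(1.83))] median [-1.555  0.81 ]
```

The clamp is only just biting and the carriage sits about 1.8° askew. I'll square it by gripping the camera and easing it to the stop now, before the final tightening.

>>> step_arm(
  targets=[
    [[-0.5,1,2.5,0,0,0],[-1.5,3,6,0,0,0],[-4,6,12,0,0,0],[-10,10,22,0,0,0],[-20,14,40,0,0,0],[-35,18,60,0,0,0],[-50,20,80,0,0,0],[-60,20,98,0,0,0],[-65,20,110,0,0,0],[-65,20,110,0,0,0]],
  ],
  fingers=-1,
)

```text
time: 44.83
tool_pos: [417.3, -57.4, 195.3]
tcp_rot: [154.8, -12.1, 8.8]
ft_force: [1.3, 0.2, 0.6]
finger_gap: 85.3
grip_force: 0.0
```

```bash
python3 -c "
from shift import *
rep(1);moved()
a=R.from_euler('xyz',r.sense()['tcp_rot'],degrees=True);b=R.from_euler('xyz',[180,0,98.28],degrees=True)
v=(b*a.inv()).as_rotvec();print(v.round(3),np.linalg.norm(v))
c=R.from_euler('xyz',[180,0,53],degrees=True);v1=(c*a.inv()).as_rotvec();print('half',v1.round(3),np.linalg.norm(v1))
for f in(.25,.5,.75): print((R.from_rotvec(v*f)*a).as_matrix()[:,2].round(2))"
```

```text
t 44.8833 tcp [417.26 -57.41 193.59 154.84 -12.02   8.78] tip rel -115.2 -23.5 174.1 gap 85.0 F [ 1.8 -0.2  0.6] T [0.18 0.09 0.  ]
top (score,dX,dY) [(0.98, np.float64(-1.96), np.float64(0.98)), (1.0, np.float64(-2.59), np.float64(1.04)), (0.74, np.float64(-2.68), np.float64(-17.09)), (0.86, np.float64(-2.05), np.float64(0.53)), (0.97, np.float64(-2.89), np.float64(1.58)), (0.92, np.float64(-1.89), np.float64(1.93))] median [-2.05  1.04]
side (score,dX,dY) [(0.91, np.float64(-2.21), np.float64(1.17)), (0.95, np.float64(-2.52), np.float64(1.0)), (0.9, np.float64(-2.38), np.float64(0.96)), (0.9, np.float64(-2.18), np.float64(0.61)), (0.92, np.float64(-1.87), np.float64(1.12)), (0.94, np.float64(-2.27), np.float64(1.22))] median [-2.24  1.06]
[0.108 0.526 1.574] 1.663214682081119
half [0.279 0.409 0.802] 0.942349944281746
[ 0.26 -0.27 -0.93]
[ 0.21 -0.15 -0.97]
[ 0.12 -0.05 -0.99]
```

>>> step_arm(
  targets=[
    [[0,0,3,0.0077,0.0376,0.1124],[0,0,3,0.0154,0.0751,0.2249],[10,3,3,0.0231,0.1127,0.3373],[20,6,3,0.0309,0.1503,0.4497],[30,10,3,0.0386,0.1879,0.5621],[42,14,3,0.0463,0.2254,0.6746],[54,18,3,0.054,0.263,0.787],[66,22,3,0.0617,0.3006,0.8994],[78,26,3,0.0694,0.3381,1.0119],[90,30,3,0.0771,0.3757,1.1243],[102,34,3,0.0849,0.4133,1.2367],[113,38,3,0.0926,0.4509,1.3491]],
  ],
)

```text
time: 45.98
tool_pos: [529.5, -19.8, 192.4]
tcp_rot: [176.0, 1.0, 85.6]
ft_force: [-0.0, 0.6, 0.6]
finger_gap: 85.3
grip_force: 0.0
```

>>> step_arm(
  targets=[
    [[0,0,0,0.0077,0.0376,0.1124],[0,0,0,0.0154,0.0751,0.2249],[0,0,0,0.0154,0.0751,0.2249],[0,0,0,0.0154,0.0751,0.2249]],
  ],
)

```text
time: 46.32
tool_pos: [529.2, -19.9, 192.7]
tcp_rot: [-179.9, -0.0, 98.0]
ft_force: [-0.4, 0.5, -0.2]
finger_gap: 86.2
grip_force: 0.0
```

```bash
python3 -c "
from ball import *
rep(2)"
```

```text
t 46.4167 tcp [ 5.2904e+02 -1.9680e+01  1.9331e+02 -1.7993e+02  1.0000e-02  9.8030e+01] tip rel -3.4 7.0 171.3 gap 85.3 F [-0.4  0.5  0.2] T [ 0.03  0.03 -0.01]
```

>>> step_arm(
  targets=[
    [[1.1,0,-16,0,0,0.004],[1.1,0,-34,0,0,0.004],[1.1,0,-52,0,0,0.004],[1.1,0,-70,0,0,0.004],[1.1,0,-84,0,0,0.004],[1.1,0,-93,0,0,0.004],[1.1,0,-97,0,0,0.004],[1.1,0,-97,0,0,0.004]],
  ],
)

```text
time: 47.08
tool_pos: [529.9, -19.5, 97.0]
tcp_rot: [-179.9, 0.0, 98.4]
ft_force: [0.3, 0.4, -0.7]
finger_gap: 85.4
grip_force: 0.0
```

>>> step_arm(
  targets=[
    [[0,0,0,0,0,0],[0,0,0,0,0,0],[0,0,0,0,0,0],[0,0,0,0,0,0],[0,0,0,0,0,0],[0,0,0,0,0,0]],
  ],
  fingers=1,
  newtons=60,
)

```text
time: 47.58
tool_pos: [530.3, -19.8, 98.8]
tcp_rot: [-180.0, 0.0, 98.5]
ft_force: [-8.1, -0.7, 9.4]
finger_gap: 35.3
grip_force: 64.1
```

>>> step_arm(
  targets=[
    [[0.1,-0.5,0,0,0,0],[0.2,-1,0,0,0,0],[0.2,-1.5,0,0,0,0],[0.3,-2,0,0,0,0],[0.4,-2.5,0,0,0,0],[0.4,-2.5,0,0,0,0]],
  ],
)

```text
time: 48.08
tool_pos: [530.3, -20.0, 98.8]
tcp_rot: [-179.9, -0.2, 98.5]
ft_force: [-10.3, 12.1, 12.2]
finger_gap: 34.7
grip_force: 64.5
```

>>> step_arm(
  targets=[
    [[0.1,-0.6,0,0,0,0],[0.2,-1.2,0,0,0,0],[0.3,-1.8,0,0,0,0],[0.3,-2.4,0,0,0,0],[0.3,-2.4,0,0,0,0]],
  ],
)

```text
time: 48.5
tool_pos: [530.3, -20.6, 98.8]
tcp_rot: [-179.9, -0.4, 98.6]
ft_force: [-11.8, 21.3, 15.6]
finger_gap: 35.2
grip_force: 64.8
```

```bash
python3 -c "
from shift import *
rep(1);moved()"
```

```text
t 48.55 tcp [ 5.3030e+02 -2.0590e+01  9.8780e+01 -1.7992e+02 -3.6000e-01  9.8560e+01] tip rel -2.3 6.1 76.8 gap 35.2 F [-7.6 22.2 15. ] T [ 2.88  1.7  -0.09]
top (score,dX,dY) [(0.07, np.float64(15.89), np.float64(-20.89)), (0.16, np.float64(20.19), np.float64(15.38)), (0.49, np.float64(9.81), np.float64(1.24)), (0.4, np.float64(-5.96), np.float64(-13.3)), (0.78, np.float64(2.48), np.float64(-19.35)), (0.62, np.float64(-0.9), np.float64(7.73))] median None
side (score,dX,dY) [(0.92, np.float64(-1.85), np.float64(0.8)), (0.89, np.float64(-2.36), np.float64(-0.21)), (0.44, np.float64(-2.51), np.float64(-22.55)), (0.71, np.float64(-2.24), np.float64(0.35)), (0.73, np.float64(9.43), np.float64(0.05)), (0.88, np.float64(-2.64), np.float64(0.74))] median [-2.36  0.74]
```

>>> step_arm(
  targets=[
    [[0.1,-0.5,0,0,0,0],[0.1,-1,0,0,0,0],[0.2,-1.5,0,0,0,0],[0.2,-1.5,0,0,0,0]],
  ],
)

```text
time: 48.98
tool_pos: [530.4, -21.2, 98.8]
tcp_rot: [-179.9, -0.4, 98.6]
ft_force: [-12.3, 24.6, 15.8]
finger_gap: 35.3
grip_force: 65.0
```

```bash
python3 -c "
from shift import *
rep(1);moved()"
```

```text
t 49.0333 tcp [ 5.3038e+02 -2.1250e+01  9.8810e+01 -1.7991e+02 -4.3000e-01  9.8580e+01] tip rel -2.3 5.4 76.8 gap 34.6 F [-8.4 26.3 16.2] T [ 3.47  1.82 -0.17]
top (score,dX,dY) [(0.04, np.float64(15.89), np.float64(-20.89)), (0.17, np.float64(20.19), np.float64(15.38)), (0.49, np.float64(9.11), np.float64(-0.55)), (0.4, np.float64(4.02), np.float64(18.31)), (0.66, np.float64(-4.3), np.float64(-18.4)), (0.61, np.float64(1.35), np.float64(12.16))] median None
side (score,dX,dY) [(0.91, np.float64(-1.84), np.float64(-0.03)), (0.91, np.float64(-2.43), np.float64(-0.48)), (0.43, np.float64(-2.51), np.float64(-22.55)), (0.71, np.float64(-2.21), np.float64(-0.51)), (0.72, np.float64(-5.28), np.float64(-22.19)), (0.87, np.float64(-2.57), np.float64(0.14))] median [-2.43 -0.03]
```

>>> step_arm(
  targets=[
    [[0.1,-0.4,0,0,0,0],[0.1,-0.8,0,0,0,0],[0.1,-0.8,0,0,0,0]],
  ],
)

```text
time: 49.38
tool_pos: [530.4, -21.3, 98.8]
tcp_rot: [-179.9, -0.5, 98.6]
ft_force: [-12.3, 29.1, 16.6]
finger_gap: 34.9
grip_force: 65.0
```

Stop reached (force rises, no motion). Easing off, releasing, and going back for the final tightening.

>>> step_arm(
  targets=[
    [[-0.5,1.2,-0.5,0,0,0],[-1,2.4,-1,0,0,0],[-1.2,3.6,-1,0,0,0],[-1.4,4.8,-1,0,0,0]],
  ],
)

```text
time: 49.72
tool_pos: [530.3, -21.0, 98.7]
tcp_rot: [180.0, -0.0, 98.6]
ft_force: [-7.4, 0.4, 14.1]
finger_gap: 34.9
grip_force: 64.8
```

>>> step_arm(
  targets=[
    [[0,0,0,0,0,0],[0,0,0,0,0,0],[0,0,0,0,0,0],[0,0,0,0,0,0],[0,0,0,0,0,0]],
  ],
  fingers=-1,
)

```text
time: 50.13
tool_pos: [530.2, -22.3, 96.6]
tcp_rot: [180.0, 0.0, 98.5]
ft_force: [0.3, 0.1, -0.0]
finger_gap: 85.5
grip_force: 0.0
```

>>> step_arm(
  targets=[
    [[0,0,15,0,0,0],[0,0,35,0,0,0],[0,0,60,0,0,0],[-10,-3,85,0,0,-0.12],[-25,-8,95,0,0,-0.24],[-40,-13,95,0,0,-0.36],[-55,-18,95,0,0,-0.48],[-70,-23,95,0,0,-0.6],[-80,-28,95,0,0,-0.72],[-90,-33,95,0,0,-0.84],[-95,-38,95,0,0,-0.96],[-95,-40,95,0,0,-1.08]],
  ],
)

```text
time: 51.13
tool_pos: [434.4, -62.7, 191.7]
tcp_rot: [180.0, 0.0, 36.2]
ft_force: [0.9, -0.4, 0.7]
finger_gap: 85.4
grip_force: 0.0
```

```bash
python3 -c "
from shift import *
rep(1);moved()
b=R.from_matrix(B.T@np.array([[ 0.979,-0.078,0.189],[0.009,-0.906,-0.423],[0.204,0.416,-0.886]]))
a=R.from_euler('xyz',r.sense()['tcp_rot'],degrees=True);v=(b*a.inv()).as_rotvec();print(v.round(3),np.linalg.norm(v).round(2))"
```

```text
t 51.1833 tcp [ 4.3483e+02 -6.2780e+01  1.9180e+02  1.7997e+02  2.0000e-02  3.5710e+01] tip rel -102.8 -22.1 169.8 gap 85.2 F [-0.6 -0.5  0.5] T [-0.04  0.01 -0.02]
top (score,dX,dY) [(0.93, np.float64(-1.85), np.float64(0.04)), (0.99, np.float64(-2.29), np.float64(-0.14)), (0.7, np.float64(-2.68), np.float64(-17.09)), (0.81, np.float64(-2.11), np.float64(0.06)), (0.93, np.float64(-3.54), np.float64(0.25)), (0.88, np.float64(-2.08), np.float64(0.53))] median [-2.11  0.06]
side (score,dX,dY) [(0.83, np.float64(-2.55), np.float64(0.72)), (0.93, np.float64(-2.58), np.float64(-0.14)), (0.86, np.float64(-1.84), np.float64(0.22)), (0.91, np.float64(-2.43), np.float64(-0.45)), (0.86, np.float64(-1.94), np.float64(-0.05)), (0.75, np.float64(-3.01), np.float64(0.27))] median [-2.43 -0.05]
[-0.328 -0.36  -0.523] 0.71
```

The carriage is at the stop (dY about 0) and square. Final tightening.

>>> step_arm(
  targets=[
    [[0,0,0,-0.055,-0.06,-0.087],[0,0,0,-0.109,-0.12,-0.174],[0,0,0,-0.164,-0.18,-0.262],[0,0,0,-0.219,-0.24,-0.349],[5,-1,-5,-0.273,-0.3,-0.436],[12,-2,-15,-0.328,-0.36,-0.523],[20,-3,-32,-0.328,-0.36,-0.523],[28,-5,-50,-0.328,-0.36,-0.523],[35,-6,-68,-0.328,-0.36,-0.523],[40,-7,-83,-0.328,-0.36,-0.523],[40,-7,-92,-0.328,-0.36,-0.523],[40,-7,-92,-0.328,-0.36,-0.523]],
  ],
  fingers=1,
  newtons=40,
)

```text
time: 52.28
tool_pos: [473.5, -68.9, 97.2]
tcp_rot: [154.9, -11.5, 8.8]
ft_force: [-0.5, 0.6, 0.4]
finger_gap: -0.3
grip_force: 0.0
```

```bash
python3 -c "
from ball import *
rep(2);s=r.sense();print((B@(s['tool_pos']-O)).round(1),(B@R.from_euler('xyz',s['tcp_rot'],degrees=True).as_matrix())[:,2].round(3))"
```

```text
t 52.3833 tcp [474.58 -68.99  99.22 154.9  -11.67   8.8 ] tip rel -60.3 -43.2 79.7 gap -0.3 F [-0.  -0.2 -0.1] T [ 0.15  0.08 -0.03]
[-64.  -34.   99.8] [ 0.188 -0.423 -0.887]
```

>>> step_arm(
  targets=[
    [[1.2,-2,-4,0,0,0],[2.4,-4,-8,0,0,0],[3.4,-6,-12,0,0,0],[4,-7.3,-14.5,0,0,0],[4.5,-8.2,-16.2,0,0,0],[4.8,-8.9,-17.5,0,0,0],[4.8,-9.4,-18.5,0,0,0]],
  ],
)

```text
time: 52.97
tool_pos: [480.2, -78.4, 81.6]
tcp_rot: [154.9, -11.8, 8.7]
ft_force: [-6.6, 4.9, 8.9]
finger_gap: 0.3
grip_force: 5.6
```

```bash
python3 -c "
from ball import *
knob2()"
```

```text
t 53.0667 tcp [480.13 -78.42  81.6  154.92 -11.84   8.68] tip rel -56.1 -53.4 62.1 gap 0.2 F [-4.9  4.5  6.9] T [ 0.32  0.58 -0.16]
q 0.815 M 0.351 tip-ball off along face -5.4
```

>>> step_arm(
  targets=[
    [[0,-0.4,-1.2,0,0,0],[0,-0.7,-2.4,0,0,0],[0,-1,-3.6,0,0,0],[0,-1.3,-4.8,0,0,0]],
  ],
)

```text
time: 53.4
tool_pos: [480.6, -79.8, 77.6]
tcp_rot: [154.9, -11.9, 8.7]
ft_force: [-6.9, 3.8, 10.8]
finger_gap: -0.4
grip_force: 6.6
```

```bash
python3 -c "
from ball import *
knob2()"
```

```text
t 53.5 tcp [480.57 -79.8   77.42 154.88 -11.89   8.7 ] tip rel -55.8 -54.8 57.9 gap -0.0 F [-5.8  4.   9.7] T [ 0.06  0.58 -0.26]
q 0.919 M 0.444 tip-ball off along face -6.4
```

>>> step_arm(
  targets=[
    [[0,-0.3,-1.2,0,0,0],[0,-0.5,-2.4,0,0,0],[0,-0.7,-3.5,0,0,0]],
  ],
)

```text
time: 53.75
tool_pos: [480.7, -80.6, 74.3]
tcp_rot: [154.9, -11.9, 8.7]
ft_force: [-8.3, 2.9, 11.8]
finger_gap: -0.0
grip_force: 7.3
```

```bash
python3 -c "
from ball import *
knob2(2)"
```

```text
t 53.85 tcp [480.68 -80.62  74.17 154.86 -11.9    8.7 ] tip rel -55.8 -55.7 54.7 gap -0.0 F [-6.2  4.4 12.1] T [-0.12  0.58 -0.32]
q 0.999 M 0.532 tip-ball off along face -7.1
```

About 0.53 N·m, inside the firm range. Letting go along the finger axis.

>>> step_arm(
  targets=[
    [[-0.2,0.5,1,0,0,0],[-0.5,1.2,2.5,0,0,0],[-1.2,2.5,5,0,0,0],[-3,5,10,0,0,0],[-7,9,20,0,0,0],[-15,13,38,0,0,0],[-30,16,60,0,0,0],[-50,18,85,0,0,0],[-75,18,105,0,0,0],[-100,18,115,0,0,0],[-110,18,115,0,0,0],[-110,18,115,0,0,0]],
  ],
)

```text
time: 54.85
tool_pos: [369.4, -62.1, 189.1]
tcp_rot: [154.9, -12.0, 8.7]
ft_force: [1.0, 0.1, -0.2]
finger_gap: -0.1
grip_force: 0.0
```

```bash
python3 - <<'E'
from shift import *
rep(1);moved()
t=cv2.imread('pics/last_top.png');s=cv2.imread('pics/last_side.png')
z=lambda im,x,y,w,h,k:cv2.resize(im[y:y+h,x:x+w],None,fx=k,fy=k,interpolation=cv2.INTER_CUBIC)
cv2.imwrite('pics/c9.png',np.hstack([z(t,318,226,100,100,4),z(s,236,238,100,100,4)]))
E
```

```text
t 54.9 tcp [370.13 -62.16 188.69 154.91 -12.     8.72] tip rel -162.5 -21.4 169.2 gap 0.1 F [0.8 0.3 0.1] T [0.15 0.13 0.03]
top (score,dX,dY) [(0.98, np.float64(-2.31), np.float64(0.1)), (1.0, np.float64(-2.48), np.float64(0.12)), (0.73, np.float64(-2.77), np.float64(-17.78)), (0.87, np.float64(-2.34), np.float64(0.1)), (0.98, np.float64(-2.81), np.float64(0.39)), (0.92, np.float64(-1.84), np.float64(0.5))] median [-2.34  0.12]
side (score,dX,dY) [(0.93, np.float64(-2.41), np.float64(0.4)), (0.95, np.float64(-2.58), np.float64(-0.14)), (0.9, np.float64(-2.13), np.float64(0.01)), (0.9, np.float64(-2.37), np.float64(-0.18)), (0.92, np.float64(-1.87), np.float64(0.23)), (0.95, np.float64(-2.49), np.float64(0.41))] median [-2.39  0.12]
```

View pics/c9.png

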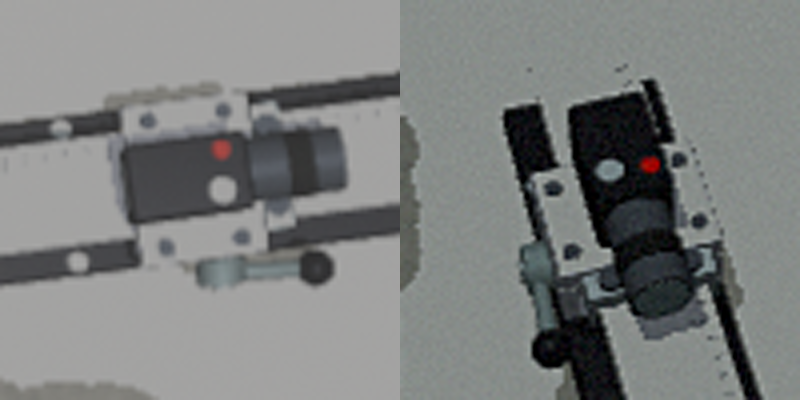

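The carriage plate is right at the stop (top crop (268,130)), square and within about 0.1 mm of where it first touched. The ball is down at top crop (317,268) and the robot is clear. Handing in.

```bash
python3 -c "
from bench import r
print(r.hand_in())"
```

```text
the job is handed in; nothing more can be done
None
```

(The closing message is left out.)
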